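# Grip an objective canister in a ratcheting bench clamp

## Robot

A 6-joint arm with a two-finger parallel gripper is mounted at the origin on a cart in front of the work surface, level with it; the furniture and walls round the work are solid. World frame = base frame: x ahead of the robot, y to its left, z up, the work surface at z = 0. Lengths are in mm, angles in degrees, forces in N, time in s.
With the tool pointing down it reaches from about 150 to 775 mm from the base axis. Payload 6.1 kg.
Tool frame: the origin (TCP) lies on the centre line of the jaws, within the pads' length; the fingertips stand 8 mm ahead of it and the grasp point (between the pads) lies 11 mm behind it; y points along the fingers, x is the direction in which the jaws open and shut, and the axes are right-handed (so a half turn about y gives the same grasp; the last joint's range is limited). The gripper opens to 85 mm and grips with 20 to 120 N. Pads are 22 mm wide; open, the fingers measure 114 mm over their backs; the gripper's body (76 mm by 85 mm) begins 54 mm behind the grasp point. The pads swing forward as they close: fully open they stand 13 mm farther back than shut.
Start: joints at [72.307, 7.208, -2.269, 80.523, 0, 90], TCP at [159.549, 500.152, 239.295] pointing down, gripper open.
Joint ranges: [-155.77, 155.77], [-54.66, 111.73], [-72.52, 77.12], [-102.08, 115.82], [-83.92, 84.16], [-180, 180]. Speed limits (degrees/s): [136.94, 136.94, 172.46, 180, 180, 180].

## Interface

Orientations are given as a 3x3 rotation matrix whose columns are the frame's x, y, z axes.
In Python, from workcell import arm gives the robot as it stands.
- The arm moves only by the tool send_rows, never from a script. Its argument "plan" is a list of rows, each a list of 7 numbers: the opening in per cent of the stroke, from 0 (shut) to 100 (fully open), then the shift along the tool's x, y, z in m, then the turn, a rotation vector about the tool's x, y, z in degrees. A call has 1 to 8 rows; each row is the pose to reach, as a shift and turn from the pose commanded when the call began, along the tool's axes at that moment; what a row does not reach only later rows make up. A row lasts 1/10 s, in which the tool goes at most 50 mm and 8.59 degrees, less where a joint would pass 70% of its speed; a pose out of reach is approached as far as the arm can. A call with a gripper value outside its range is refused whole. The fingers move at their own pace and stop on an object; the grip force is fixed at half the most. Time passes only in rows, so rows that repeat a pose let the fingers close. It gives the time, the measured TCP pose, the force and the opening at its end, in the units of the state.
- arm.observe(): the state, without advancing time (a new reading comes with each control period).
- arm.get_image(name): name is "scene" or "top" or "wrist"; returns a dict with "pixels" (420x560x3 uint8, red, green, blue), "vfov" (degrees; the focal length in pixels is half the picture's height over the tangent of half this angle, whatever the lens; pixels are square), "cx", "cy" (the principal point, pixels), "rvec" (rotation vector, rad) and "tvec" (3), from world to camera coordinates, as OpenCV has them. Camera axes: x right, y down, z forward; pixel columns grow to the right and rows downward; lengths in mm; the calibration is good to about 2 mm. A picture is of the moment at which its call begins. There is no depth.
- arm.finish_job(): hands the job in, once; it reports no verdict.
The state is a dict: "t": time; "joints": joint angles; "joint_velocities": joint speeds; "joint_torque": joint torques, N m; "position": TCP position; "eef_rot": TCP orientation; "wrist_force": force on the tool from outside, world axes, zero at the start; "torque": the same for the moment, N m; "opening": opening from 0.0 (shut) to 1.0 (fully open).
Only numpy, scipy, OpenCV 4.12 (cv2) and the standard library are available. Lean on these libraries where they do the work, as an engineer would, in place of code of your own. Each camera call takes 0.05 s, during which the arm holds its last target.

## Task

Stand the objective canister in the throat of the bench clamp, against the V of its fixed jaw, so that its tight cap can later be unscrewed with one hand. Then squeeze the clamp's trigger towards the handle again and again until the ratcheting jaw grips the canister firmly, without crushing it, and let go. Move the jaw by its trigger only, never by pushing it, and leave the other things where they are.

Things in the scene. Friction and masses are not known exactly. Their poses are not given: they have to be found in the camera images.
- canister: the part: squat round screw canister, loose, upright; white body 37 mm in diameter up to 45 mm, black screw cap 39.6 mm in diameter from 45 to its top at 67 mm. 0.08 to 0.17 kg. Origin: centre of its underside, z up. Thin-walled: a clamp grip of 6 to 14 N is firm, more than 25 N crushes it
- clamp: quick clamp fixed to the desk (stands elsewhere each time): aluminium base plate 12 mm thick, 90 mm wide, from x = -62 to 200 mm; black cheeks to 92 mm high, a fixed handle and in front of it (+x) a trigger. Origin: on the desk under the trigger's pivot; x is the way the jaw advances, y across, z up
- moving_jaw: the moving jaw with its slide. Origin: on the base plate at the slide's fixed guide block, x = 40 mm in the clamp's frame; it does NOT move with the jaw. Head 44 mm wide, top 46 mm above the desk, 5 mm rubber pad yielding 1 mm for 8 N, on a toothed bar 34 mm above the desk. Pad starts anywhere from 25 to 41 mm short of the seated canister's side. The robot must not push it (2 N at most)
- fixed_jaw: upright steel V, two faces at 45 degrees to the clamp's x, open to the moving jaw; top 44 mm above the desk. Origin as seat. Force at trigger_front along the clamp's x, in slow motion: 1.5 to 2 N idle, 8 to 12 N while the jaw runs free (jolts add some), then 0.54 N more per newton of grip: 14 to 17 N is a firm grip, over 21 N crushes; the trigger's hard stop is felt too
- seat (a point): on the clamp's base plate, 12 mm above the desk, where the centre of the canister's underside is when it touches both faces of the V; x = 150 mm in the clamp's frame. Axes as the clamp's
- handle (a point): middle of the clamp's fixed black handle, 130 mm above the desk, x = -33 mm in the clamp's frame. The handle is 24 mm wide (y), 16 mm thick, leans back 0.27 rad and reaches up to 155 mm. Axes as the clamp's
- trigger_front (a point): foremost point of the round polished 20 mm swell on the front (away from the handle) of the aluminium trigger; press here. Moves with it; released: 127 mm above the desk, x = 25 mm in the clamp's frame. Trigger 22 mm wide, 12 mm thick elsewhere, top 146 mm above the desk, free of the cheeks above 95 mm. Squeezed along the clamp's -x by 28 mm at most; a spring of 1.4 to 2 N brings it back
- trigger_pivot (a point): the trigger's pivot, 80 mm above the desk, fixed. Inside, a ratchet of 6 mm pitch: a full squeeze (28 mm at trigger_front, 0.54 rad) drives the jaw up to 15 mm (ratio 1.86) and the trigger comes back without it. The first 0 to 11 mm of a squeeze may be idle, so short strokes gain nothing. Friction of 14 N on the jaw holds it where it is, and so holds a grip of up to 14 N. Axes as the clamp's
- oil_bottle: bystander: small bottle 36 mm in diameter, 82 mm high, black cap. Origin: centre of its underside
- post_holder: bystander: short black post holder 40 mm high with a thumb screw. Origin: in its underside
- tape_roll: bystander: tape roll 56 mm in diameter, 13 mm high. Origin: centre of its underside
- timer: bystander: flat lab timer 60 x 64 x 18 mm. Origin: centre of its underside
- spirit_level: bystander: round bubble level 32 mm in diameter, 12 mm high. Origin: centre of its underside
Not all that is in view belongs to the job. Leave any pink look-alike of the canister alone.

How it is judged:
By the outcome, as a careful person would: the job done as asked, in the order asked, and still so for the second after the job is handed in, with the robot touching nothing.
It also fails if it takes over 72 s, if anything falls off the work surface, if the arm or the gripper's body presses on something with over 40 N, if the wrist force passes 120 N, or if a joint passes its speed limit or range.

## Working session

There is one attempt and no reset: what is moved stays moved. The work goes in short steps, Python scripts to look and compute and a tool call to move; the robot and the scene stay as the last step left them, time stands still between calls to the robot, and variables do not carry over. Pictures are saved under pics/ and viewed, and the job is handed in when it is done.

Besides the shell and the picture viewer there is one more tool, called after "Request:" by a JSON object that holds its "method" and its "body". send_rows: Moves the arm, as the interface text tells. Its arguments: {"type":"object","properties":{"plan":{"type":"array","items":{"type":"array","items":{"type":"number"}}}},"required":["plan"]}

```bash
ls; mkdir -p pics; python3 - <<'E'
from workcell import arm
import cv2,numpy as np
s=arm.observe();print(s)
for n in ["scene","top","wrist"]:
    d=arm.get_image(n);cv2.imwrite(f"pics/{n}0.png",d["pixels"][:,:,::-1])
    R=cv2.Rodrigues(np.array(d["rvec"]))[0];print(n,d["vfov"],d["cx"],d["cy"],(-R.T@np.array(d["tvec"]).ravel()).round(0),R.round(2).tolist())
E
```

```text
pics
{'t': 0.0, 'joints': array([ 7.23086922e+01,  7.24081814e+00, -2.32659412e+00,  8.05221090e+01,
        6.29426834e-04,  9.00009958e+01]), 'joint_velocities': array([ 0.0720583 ,  0.00753879, -0.00486504, -0.07981663,  0.05223801,
        0.04249027]), 'joint_torque': array([ 1.23613004e-04, -4.35912752e+01,  3.52924812e+01,  1.72365946e-02,
        6.83087114e-05, -2.97910006e-06]), 'position': array([159.42154383, 499.80587712, 238.53106716]), 'eef_rot': array([[ 3.03904719e-01, -4.85273751e-04, -9.52702307e-01],
       [ 9.52701150e-01, -1.48521043e-03,  3.03905106e-01],
       [-1.56244058e-03, -9.99998779e-01,  1.09584013e-05]]), 'wrist_force': array([-0.00622806, -0.93897423, -1.06616326]), 'torque': array([ 0.00689922, -0.03475807,  0.04781009]), 'opening': 0.9986271097671908}
scene 47.735100567694126 275.35862529024075 204.38617571095546 [ 102. -392.  758.] [[0.83, -0.56, -0.0], [-0.38, -0.55, -0.75], [0.42, 0.62, -0.67]]
top 57.924963112319155 280.4803643060748 207.62603003292236 [ 419.  217. 1044.] [[-0.0, -1.0, -0.02], [-0.99, 0.01, -0.11], [0.11, 0.02, -0.99]]
wrist 60.84146686897212 283.0800255336087 212.50601726930154 [ 84. 523. 372.] [[0.3, 0.95, -0.0], [0.91, -0.29, 0.31], [0.29, -0.09, -0.95]]
```

View pics/scene0.png

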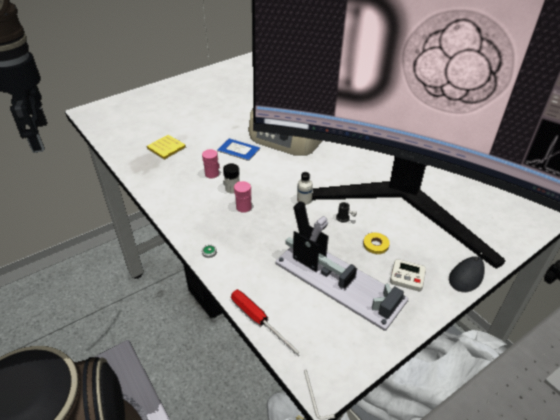

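View pics/top0.png

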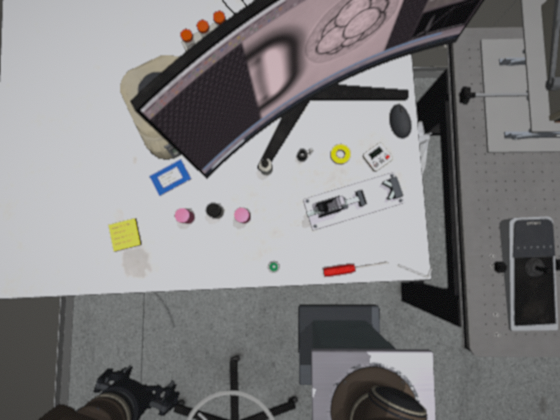

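View pics/wrist0.png

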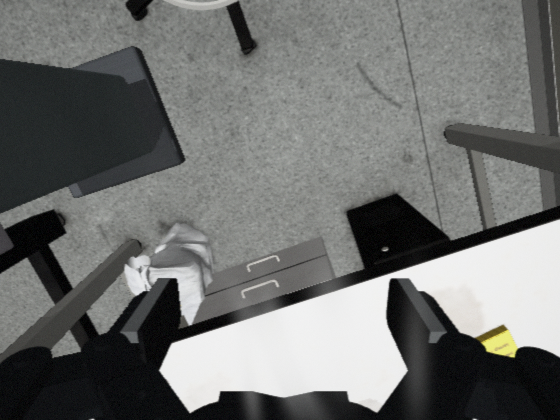

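```bash
cat > h.py <<'E'
import cv2,numpy as np
from workcell import arm
def cam(n):
    d=arm.get_image(n);return d
def K(d):
    H,W=d["pixels"].shape[:2];f=H/2/np.tan(np.radians(d["vfov"]/2))
    return np.array([[f,0,d["cx"]],[0,f,d["cy"]],[0,0,1]])
def ray(d,uv):
    R=cv2.Rodrigues(np.array(d["rvec"],float))[0];t=np.array(d["tvec"],float).ravel()
    C=-R.T@t;v=R.T@np.linalg.inv(K(d))@np.array([uv[0],uv[1],1.]);return C,v
def at_z(d,uv,z):
    C,v=ray(d,uv);return C+v*(z-C[2])/v[2]
def proj(d,P):
    p,_=cv2.projectPoints(np.array(P,float).reshape(-1,3),np.array(d["rvec"],float),np.array(d["tvec"],float),K(d),None);return p.reshape(-1,2)
def crop(d,x0,y0,x1,y1,s,fn,pts=None):
    im=d["pixels"][:,:,::-1].copy()[y0:y1,x0:x1]
    im=cv2.resize(im,None,fx=s,fy=s,interpolation=cv2.INTER_CUBIC)
    if pts is not None:
        for p in pts: cv2.circle(im,(int((p[0]-x0+.5)*s),int((p[1]-y0+.5)*s)),2,(0,0,255),-1)
    cv2.imwrite(fn,im)
E
python3 - <<'E'
from h import *
d=cam("top");crop(d,290,140,420,240,6,"pics/t_clamp.png");crop(d,160,180,290,280,6,"pics/t_can.png")
for n,uv,z in [("can",(214.5,210.5),67),("pinkL",(184,215),60),("pinkR",(242,215),60),("clampTL",(304,198),12),("BR",(404,205),12),("oil",(265,168),82)]: print(n,at_z(d,uv,z).round(0))
d=cam("scene");crop(d,260,190,420,335,5,"pics/s_clamp.png");crop(d,180,130,290,230,6,"pics/s_can.png")
for n,uv,z in [("can top",(231,171),67)]: print(n,at_z(d,uv,z).round(0))
E
```

```text
can [520. 411.  67.]
pinkL [509. 493.  60.]
pinkR [508. 340.  60.]
clampTL [558. 177.  12.]
BR [537. -95.  12.]
oil [627. 279.  82.]
can top [516. 403.  67.]
```

View pics/t_clamp.png

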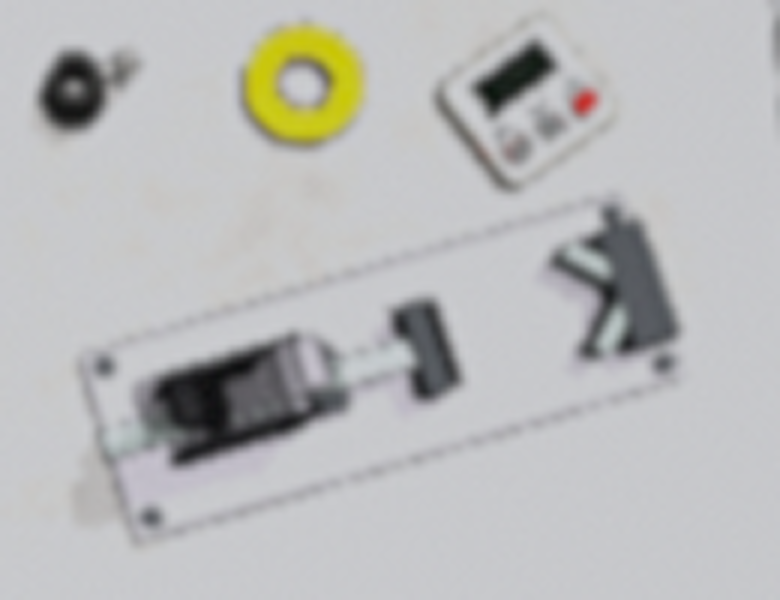

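View pics/t_can.png

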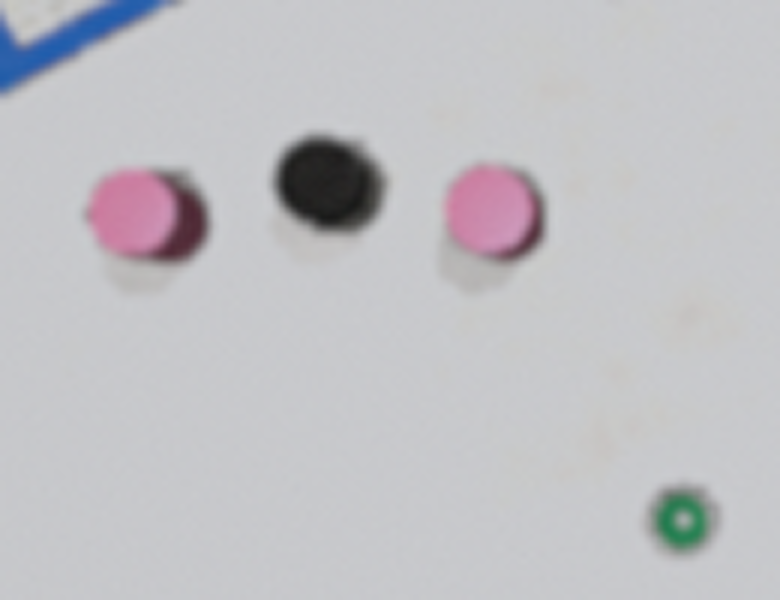

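View pics/s_clamp.png

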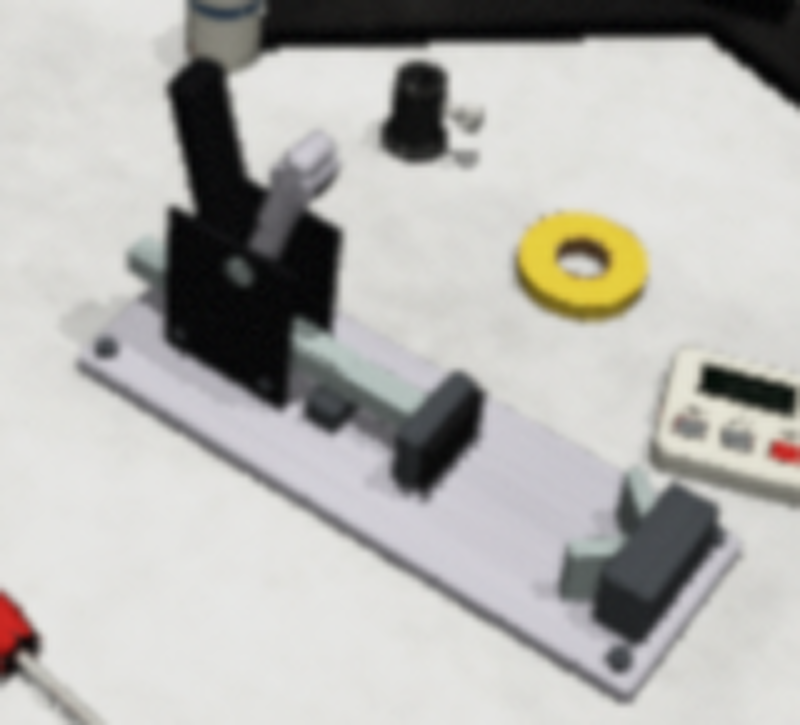

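View pics/s_can.png

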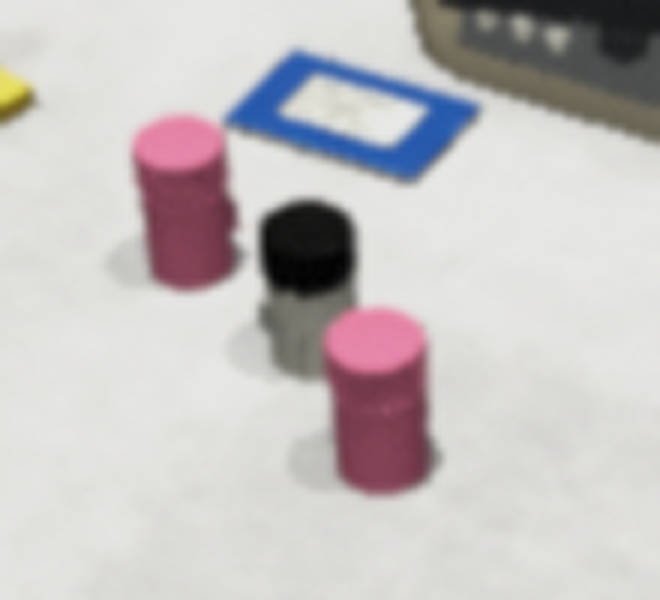

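```bash
cat > fit.py <<'E'
from h import *
from scipy.optimize import least_squares
T=cam("top");S=cam("scene")
def tp(x,y): return (290+x/6-.5+.08,140+y/6-.5+.08)
def sp(x,y): return (260+x/5-.5+.1,190+y/5-.5+.1)
obs=[(T,tp(82,355),(-62,45,12)),(T,tp(617,198),(200,45,12)),(T,tp(683,380),(200,-45,12)),(T,tp(137,545),(-62,-45,12)),
(S,sp(80,362),(-62,-45,12)),(S,sp(628,697),(200,-45,12)),(S,sp(742,545),(200,45,12))]
def W(p,P):
    c,s=np.cos(p[2]),np.sin(p[2]);P=np.array(P,float);return np.array([p[0]+c*P[0]-s*P[1],p[1]+s*P[0]+c*P[1],P[2]])
def res(p,o): return np.concatenate([proj(d,W(p,P))[0]-uv for d,uv,P in o])
for name,o in [("top",obs[:4]),("scene",obs[4:]),("both",obs)]:
    r=least_squares(res,[540,100,-1.3],args=(o,));p=r.x
    print(name,p[:2].round(1),np.degrees(p[2]).round(2),r.fun.round(1))
for n,P in [("seat",(150,0,12)),("trig",(25,0,127)),("handle",(-33,0,130))]: print(n,W(p,P).round(1))
print("can T",at_z(T,(213.0,209.7),67).round(1),"S",at_z(S,(231.2,167.8),67).round(1))
pts=[(25,0,127),(-33,0,130),(150,0,12),(150,0,44),(15,11,146),(0,0,80),(40,0,12)]
pts+= [(-62,45,12),(200,45,12),(200,-45,12),(-62,-45,12)]
crop(T,290,140,420,240,6,"pics/t_f.png",[proj(T,W(p,P))[0] for P in pts])
crop(S,260,190,420,335,5,"pics/s_f.png",[proj(S,W(p,P))[0] for P in pts])
E
python3 fit.py
```

```text
top [529.2 109.6] -73.68 [-1.2  0.4  1.1 -0.7  0.7  0.1 -0.7  0.2]
scene [529.8 105.5] -73.63 [-1.4 -1.1  0.4  0.7  0.9 -0.2]
both [529.8 107.2] -73.64 [-0.3  0.2  2.  -1.   1.5 -0.2  0.3  0.  -1.9 -1.6 -0.3  0.   0.2 -0.8]
seat [572.  -36.7  12. ]
trig [536.8  83.2 127. ]
handle [520.5 138.9 130. ]
can T [521.7 415.3  67. ] S [523.1 413.5  67. ]
```

```bash
cat >> h.py <<'E'
from scipy.spatial.transform import Rotation as Ro
A=np.radians(-73.64)
def Rt(a=A):
    x=np.array([-np.sin(a),np.cos(a),0]);y=np.array([0,0,-1.]);return np.stack([x,y,np.cross(x,y)],1)
def delta(p,a=A):
    s=arm.observe();R=s["eef_rot"];q=R.T@(np.array(p)-s["position"])
    rv=Ro.from_matrix(R.T@Rt(a)).as_rotvec(degrees=True)
    print("t",round(s["t"],2),"shift mm",q.round(1),"rot",rv.round(2))
E
python3 -c "
from h import *
delta((522,414,200))"
```

```text
t 0.35 shift mm [  28.2   39.1 -371.5] rot [ 1.000e-02  5.595e+01 -2.000e-02]
```

View pics/t_f.png

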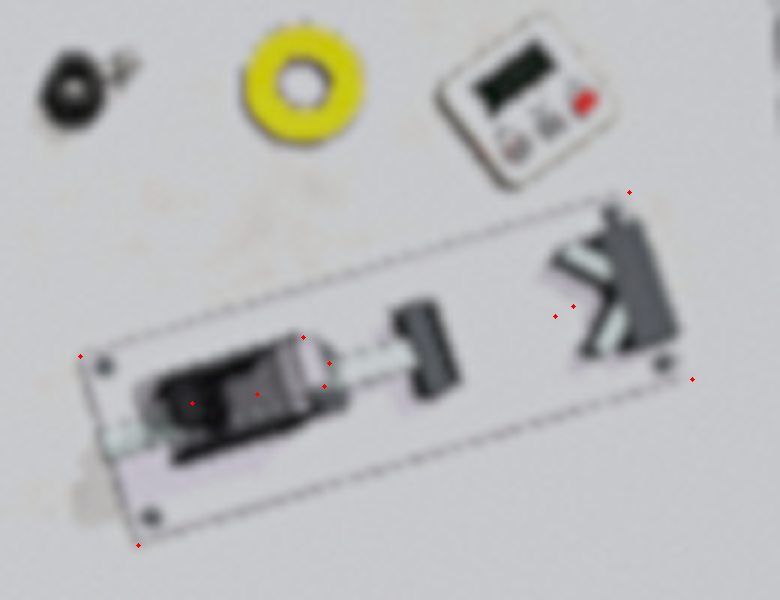

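View pics/s_f.png

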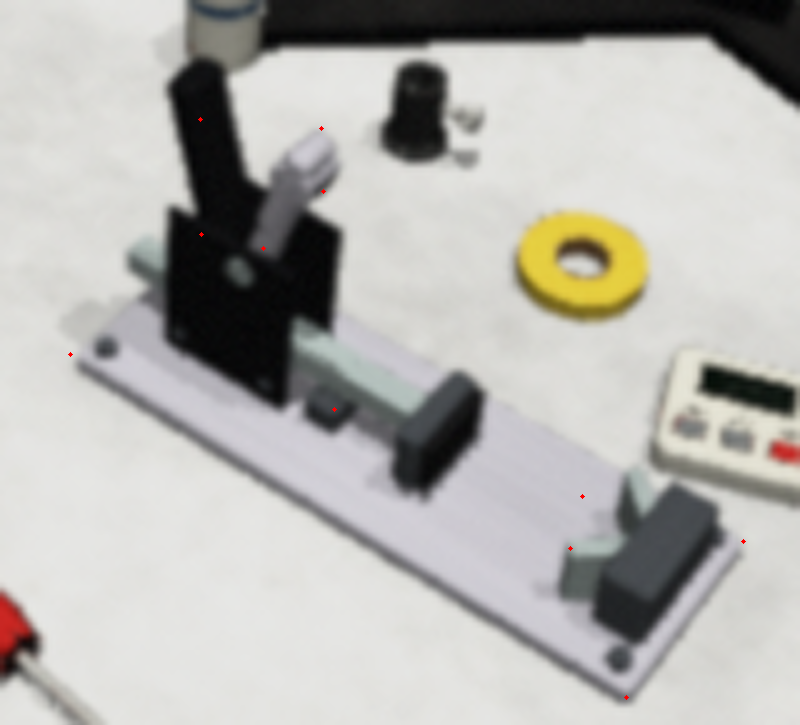

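Request:
{"method": "send_rows", "body": {"plan": [[70, 0.004, 0.005, -0.05, 0, 8, 0], [70, 0.008, 0.01, -0.1, 0, 16, 0], [70, 0.012, 0.015, -0.15, 0, 24, 0], [70, 0.016, 0.02, -0.2, 0, 32, 0], [70, 0.02, 0.025, -0.25, 0, 40, 0], [70, 0.024, 0.03, -0.3, 0, 48, 0], [70, 0.027, 0.035, -0.345, 0, 56, 0], [70, 0.0282, 0.039, -0.3715, 0, 56, 0]]}}

```text
t: 1.15
position: [525.3, 412.6, 199.1]
eef_rot: [[0.961, -0.0, -0.275], [0.275, -0.001, 0.961], [-0.0, -1.0, -0.001]]
wrist_force: [0.1, -0.3, -0.4]
opening: 0.7
```

Request:
{"method": "send_rows", "body": {"plan": [[70, 0, 0, 0, 0, 0, 0], [70, 0, 0, 0, 0, 0, 0]]}}

```text
t: 1.35
position: [522.2, 413.7, 199.6]
eef_rot: [[0.96, -0.001, -0.28], [0.28, -0.001, 0.96], [-0.001, -1.0, -0.0]]
wrist_force: [-0.2, -0.1, 0.0]
opening: 0.7
```

```bash
python3 - <<'E'
from h import *
delta((522,414,200))
d=cam("wrist");cv2.imwrite("pics/w1.png",d["pixels"][:,:,::-1])
s=arm.observe();print(s["position"],proj(d,[[522,414,67],s["position"]]))
E
```

```text
t 1.35 shift mm [-0.1 -0.4  0.4] rot [ 0.01 -0.11 -0.08]
[521.60451748 414.16458514 200.17658528] [[284.52292466 203.45929484]
 [284.83930994 291.57077907]]
```

View pics/w1.png

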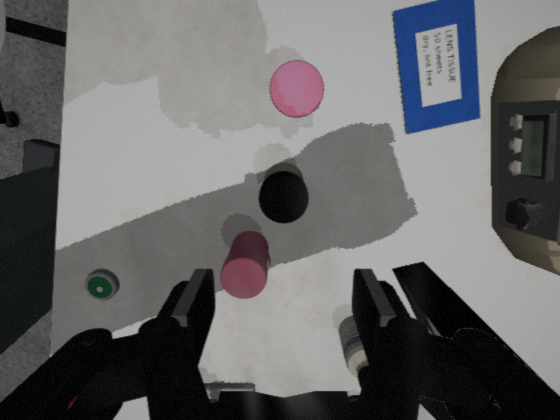

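```bash
python3 - <<'E'
from h import *
d=cam("wrist");g=d["pixels"].astype(int)
m=(g.max(2)<45).astype(np.uint8);m[:150]=0;m[240:]=0;m[:,:240]=0;m[:,330:]=0
c=max(cv2.findContours(m,0,1)[0],key=cv2.contourArea);
print(cv2.minEnclosingCircle(c),cv2.fitEllipse(c),cv2.contourArea(c))
(u,v),_,_=cv2.fitEllipse(c);P=at_z(d,(u,v),67);print(P.round(1), at_z(d,(u+20,v),67)-P)
delta((P[0],P[1],46))
E
```

```text
((284.0, 197.11538696289062), 26.191957473754883) ((283.67376708984375, 197.2297821044922), (47.87311935424805, 51.90718078613281), 0.41550424695014954) 1949.5
[519.4 419.   67. ] [14.83655832  4.33777967  0.        ]
t 1.45 shift mm [ -0.4 154.6   4.8] rot [-0.01  0.   -0.01]
```

Request:
{"method": "send_rows", "body": {"plan": [[70, -0.0004, 0.03, 0.0038, 0, 0, 0], [70, -0.0004, 0.06, 0.0038, 0, 0, 0], [70, -0.0004, 0.09, 0.0038, 0, 0, 0], [70, -0.0004, 0.12, 0.0038, 0, 0, 0], [70, -0.0004, 0.14, 0.0038, 0, 0, 0], [70, -0.0004, 0.154, 0.0038, 0, 0, 0], [70, -0.0004, 0.154, 0.0038, 0, 0, 0], [70, -0.0004, 0.154, 0.0038, 0, 0, 0]]}}

```text
t: 2.25
position: [520.4, 418.3, 47.4]
eef_rot: [[0.96, 0.001, -0.282], [0.282, 0.001, 0.96], [0.001, -1.0, 0.0]]
wrist_force: [0.1, -0.6, 0.3]
opening: 0.7
```

```bash
python3 - <<'E'
from h import *
delta((519.4,418,46))
d=cam("wrist");cv2.imwrite("pics/w2.png",d["pixels"][:,:,::-1])
E
```

```text
t 2.25 shift mm [-1.   1.4 -0. ] rot [-0.03 -0.    0.06]
```

View pics/w2.png

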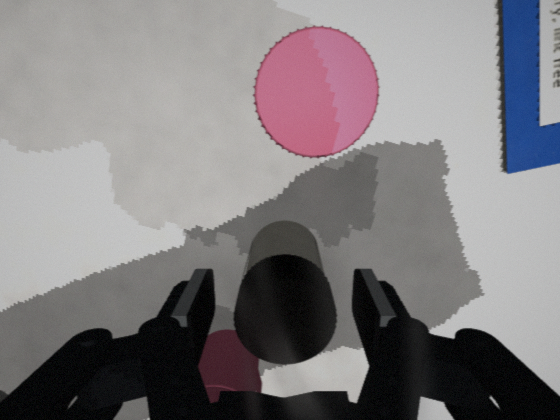

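Request:
{"method": "send_rows", "body": {"plan": [[45, -0.001, 0.001, 0, 0, 0, 0], [40, -0.001, 0.001, 0, 0, 0, 0], [35, -0.001, 0.001, 0, 0, 0, 0], [30, -0.001, 0.001, 0, 0, 0, 0], [30, -0.001, 0.001, 0, 0, 0, 0], [30, -0.001, 0.001, 0, 0, 0, 0]]}}

```text
t: 2.9
position: [520.3, 418.0, 46.9]
eef_rot: [[0.96, 0.002, -0.281], [0.281, 0.002, 0.96], [0.002, -1.0, 0.001]]
wrist_force: [-0.3, -1.3, 6.9]
opening: 0.445
```

```bash
python3 - <<'E'
from h import *
s=arm.observe();print(s["position"],s["opening"],s["wrist_force"])
d=cam("wrist");cv2.imwrite("pics/w3.png",d["pixels"][:,:,::-1])
R=s["eef_rot"];P=s["position"]
th=np.linspace(0,2*np.pi,24)
for z in(-2,0,2):
    c=[P+R@[0,0,z]+[19.8*np.cos(t),19.8*np.sin(t),67-P[2]] for t in th]
    pts=proj(d,c);print(z,pts.min(0),pts.max(0))
pts=proj(d,[P+[19.8*np.cos(t),19.8*np.sin(t),67-P[2]] for t in th])
crop(d,180,200,400,420,3,"pics/w3o.png",pts)
E
```

```text
[520.26200904 417.95619932  46.944496  ] 0.44544370187496585 [-0.26828723 -1.31785149  6.93615769]
-2 [233.38290684 276.91499456] [339.89190384 368.51407949]
0 [233.15073865 271.81851641] [340.15187979 364.26330424]
2 [232.91640561 266.67260316] [340.41426016 359.97488829]
```

View pics/w3o.png

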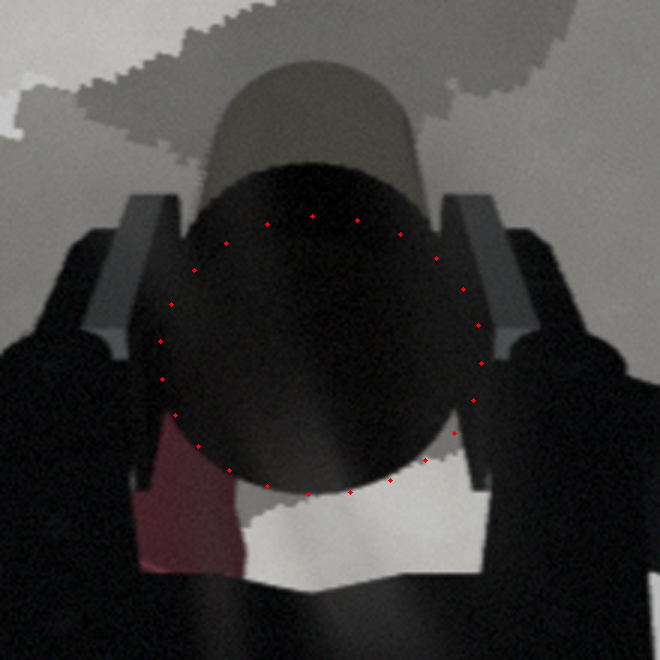

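```bash
python3 - <<'E'
from h import *
T=cam("top");S=cam("scene")
def tri(a,b):
    C1,v1=ray(T,a);C2,v2=ray(S,b);M=np.stack([v1,-v2],1);k,_,_,_=np.linalg.lstsq(M,C2-C1,rcond=None)
    p,q=C1+k[0]*v1,C2+k[1]*v2;return ((p+q)/2).round(0),np.linalg.norm(p-q).round(0)
print(tri((207,173),(255,132)),tri((207,173),(255,117)))
for uv in [(207,173),(250,145),(300,105),(350,80)]:
  print([at_z(T,uv,z).round(0)[:2] for z in (130,350)])
crop(S,0,0,560,420,1.4,"pics/s4.png")
delta((520,418,250))
E
```

```text
(array([601., 419., 137.]), np.float64(8.0)) (array([593., 407., 186.]), np.float64(3.0))
[array([606., 419.]), array([561., 370.])]
[array([675., 313.]), array([613., 290.])]
[array([776., 189.]), array([690., 195.])]
[array([839.,  63.]), array([738., 100.])]
t 3.05 shift mm [ 2.000e-01 -2.031e+02  4.000e-01] rot [-0.07 -0.06  0.12]
```

View pics/s4.png

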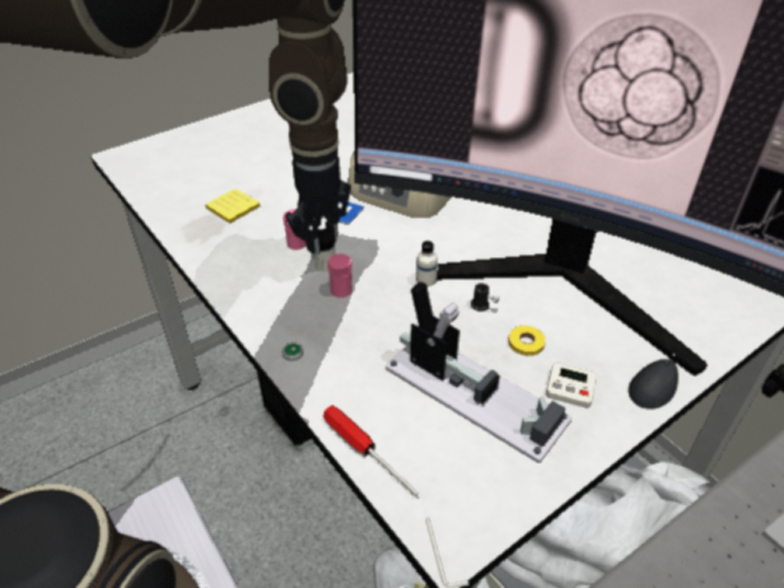

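Request:
{"method": "send_rows", "body": {"plan": [[30, 0, -0.015, 0, 0, 0, 0], [30, 0, -0.04, 0, 0, 0, 0], [30, -0.01, -0.08, 0.003, 0, 0, 0], [30, -0.03, -0.12, 0.009, 0, 0, 0], [30, -0.05, -0.16, 0.015, 0, 0, 0], [30, -0.058, -0.19, 0.017, 0, 0, 0], [30, -0.058, -0.203, 0.017, 0, 0, 0], [30, -0.058, -0.203, 0.017, 0, 0, 0]]}}

```text
t: 3.85
position: [459.6, 418.0, 252.0]
eef_rot: [[0.96, 0.004, -0.281], [0.281, 0.004, 0.96], [0.005, -1.0, 0.002]]
wrist_force: [-0.1, 0.4, -1.0]
opening: 0.443
```

```bash
python3 - <<'E'
from h import *
s=arm.observe();print(s["opening"],s["wrist_force"],s["position"])
delta((520,0,250))
E
```

```text
0.4425904076913906 [-0.05668771  0.38299601 -0.98086835] [459.56922126 417.97412526 252.0253697 ]
t 3.85 shift mm [ -59.5    0.8 -418.1] rot [-0.13 -0.04  0.28]
```

Request:
{"method": "send_rows", "body": {"plan": [[30, -0.005, 0, -0.02, 0, 0, 0], [30, -0.01, 0, -0.06, 0, 0, 0], [30, -0.016, 0, -0.105, 0, 0, 0], [30, -0.022, 0, -0.15, 0, 0, 0], [30, -0.028, 0, -0.195, 0, 0, 0], [30, -0.035, 0, -0.24, 0, 0, 0], [30, -0.041, 0, -0.285, 0, 0, 0], [30, -0.047, 0, -0.33, 0, 0, 0]]}}

```text
t: 4.65
position: [506.3, 85.4, 247.3]
eef_rot: [[0.96, -0.002, -0.281], [0.281, -0.0, 0.96], [-0.002, -1.0, 0.0]]
wrist_force: [0.8, 0.7, -1.4]
opening: 0.439
```

Request:
{"method": "send_rows", "body": {"plan": [[30, -0.004, 0, -0.03, 0, 0, 0], [30, -0.008, 0, -0.06, 0, 0, 0], [30, -0.012, 0, -0.083, 0, 0, 0], [30, -0.012, 0, -0.088, 0, 0, 0], [30, -0.012, 0, -0.088, 0, 0, 0]]}}

```text
t: 5.15
position: [519.7, -1.1, 247.4]
eef_rot: [[0.96, -0.002, -0.279], [0.279, 0.0, 0.96], [-0.002, -1.0, 0.001]]
wrist_force: [-0.3, 0.7, -0.4]
opening: 0.443
```

```bash
python3 - <<'E'
from h import *
s=arm.observe();print(s["opening"],s["wrist_force"],s["position"])
d=cam("wrist");cv2.imwrite("pics/w5.png",d["pixels"][:,:,::-1])
E
```

```text
0.4426527732602876 [-0.34535695  0.65052005 -0.40740487] [519.71298613  -1.07261883 247.37344721]
```

View pics/w5.png

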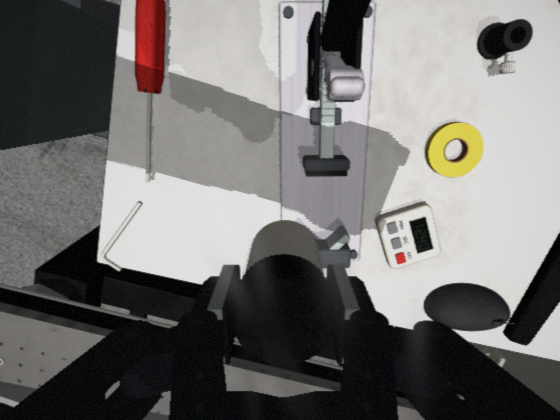

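Request:
{"method": "send_rows", "body": {"plan": [[30, 0.01, 0, -0.025, 0, 0, 0], [30, 0.02, 0, -0.055, 0, 0, 0], [30, 0.03, 0, -0.085, 0, 0, 0], [30, 0.04, 0, -0.1, 0, 0, 0], [30, 0.04, 0, -0.1, 0, 0, 0], [30, 0.04, 0, -0.1, 0, 0, 0]]}}

```text
t: 5.8
position: [586.2, -84.0, 247.7]
eef_rot: [[0.959, -0.001, -0.282], [0.282, 0.001, 0.959], [-0.001, -1.0, 0.001]]
wrist_force: [1.2, 0.8, -1.2]
opening: 0.448
```

```bash
python3 - <<'E'
from h import *
s=arm.observe();print(s["opening"],s["wrist_force"],s["position"])
d=cam("wrist");cv2.imwrite("pics/w6.png",d["pixels"][:,:,::-1])
crop(d,200,0,400,200,4,"pics/w6a.png");
crop(d,200,150,400,300,4,"pics/w6b.png");
E
```

```text
0.4479224140046096 [ 1.18062143  0.79810857 -1.18504644] [586.19397402 -83.96620332 247.69747387]
```

View pics/w6.png

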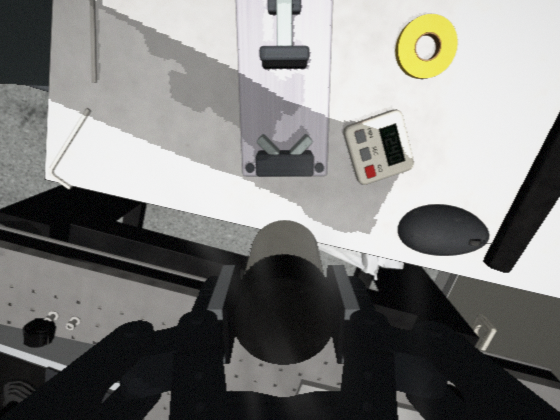

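View pics/w6a.png

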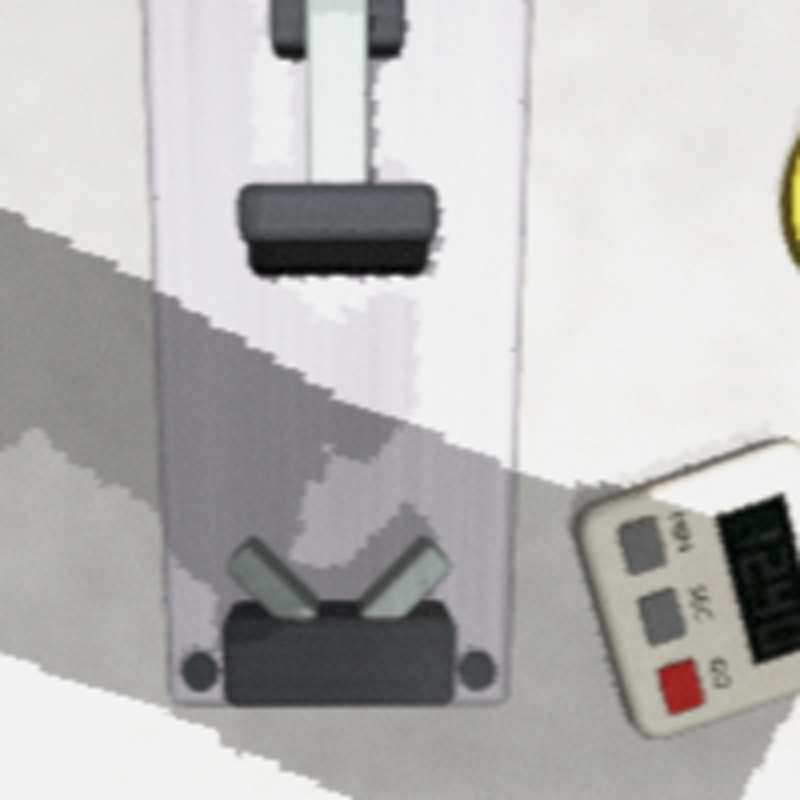

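View pics/w6b.png

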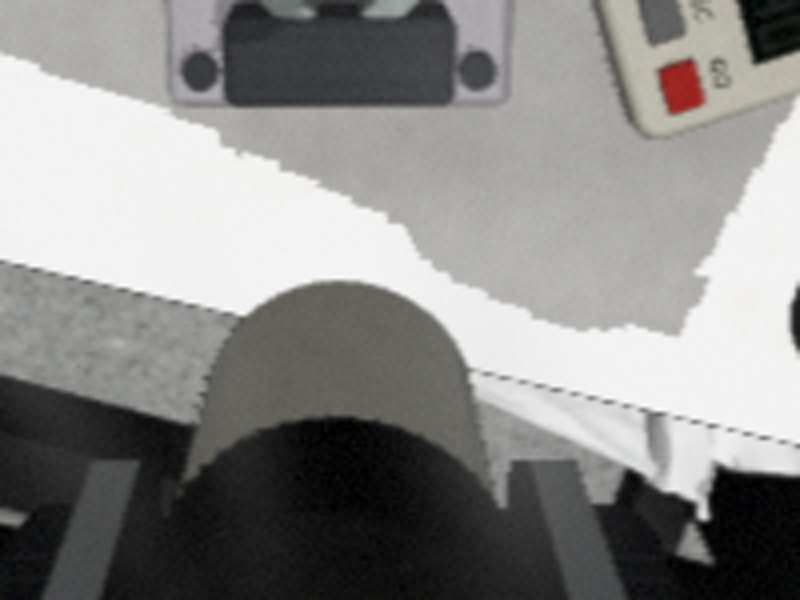

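```bash
python3 - <<'E'
from h import *
from scipy.optimize import least_squares
d=cam("wrist")
c=lambda x,y:(200+x/4-.375,y/4-.375)
P=lambda uv,z=12:at_z(d,uv,z)
BL,BR,L,R=[P(c(*q)) for q in [(171,705),(508,705),(150,190),(525,190)]]
print(BL,BR,np.linalg.norm(BL-BR),L,R,np.linalg.norm(L-R))
u=(L-BL)[:2]+(R-BR)[:2];a=np.arctan2(-u[1],-u[0]);e=(BR-BL);print("yaw sides",np.degrees(a),"end",np.degrees(np.arctan2(e[1],e[0]))-90)
a=(a*2+np.arctan2(e[1],e[0])-np.pi/2)/3
X=np.array([np.cos(a),np.sin(a)]);Y=np.array([-X[1],X[0]])
mid=(BL+BR)[:2]/2
yl=(L[:2]+R[:2])/2
O=mid-200*X; print("clamp origin",O,"yaw",np.degrees(a),"lateral of upper mid",(yl-mid)@Y,"seat",O+150*X)
def W(p): return [*(O+p[0]*X+p[1]*Y),p[2]]
# jaw: pad front top & head
for n,uv,z in [("head back top",(338,184),46),("head front",(338,240),46),("pad front low",(338,274),44),("Vtip l",(252,538),44),("Vtip r",(427,538),44),("blk front",(340,604),44),("blk back",(340,703),44),("blk left",(226,650),44),("blk right",(455,650),44),("head left",(238,210),46),("head r",(437,210),46)]:
    q=P(c(*uv),z)[:2]-O;print(n,(q@X).round(1),(q@Y).round(1))
# canister under hand: expected bottom ring
s=arm.observe();p=s["position"]
cx=[p+[r*np.cos(t),r*np.sin(t),dz] for r,dz in ((19.8,20),(18.5,-47)) for t in np.linspace(0,6.28,24)]
crop(d,200,180,400,380,4,"pics/w6c.png",proj(d,cx))
E
```

```text
[543.61973383 -95.62683896  12.        ] [628.57713935 -70.67538755  12.        ] 88.5456700223855 [508.06910923  22.93922888  12.        ] [593.15915136  47.93760561  12.        ] 88.68615511401508
yaw sides -73.34178872553397 end -73.63282075024186
clamp origin [529.09056705 108.55205003] yaw -73.43879940043661 lateral of upper mid -0.20958640036610632 seat [571.8464692  -35.22532243]
head back top 79.3 -0.2
head front 90.4 -0.2
pad front low 97.1 -0.2
Vtip l 153.9 -20.3
Vtip r 154.1 20.2
blk front 169.2 0.1
blk back 192.8 0.0
blk left 180.0 -27.0
blk right 180.1 27.3
head left 84.4 -21.8
head r 84.5 21.1
```

View pics/w6c.png

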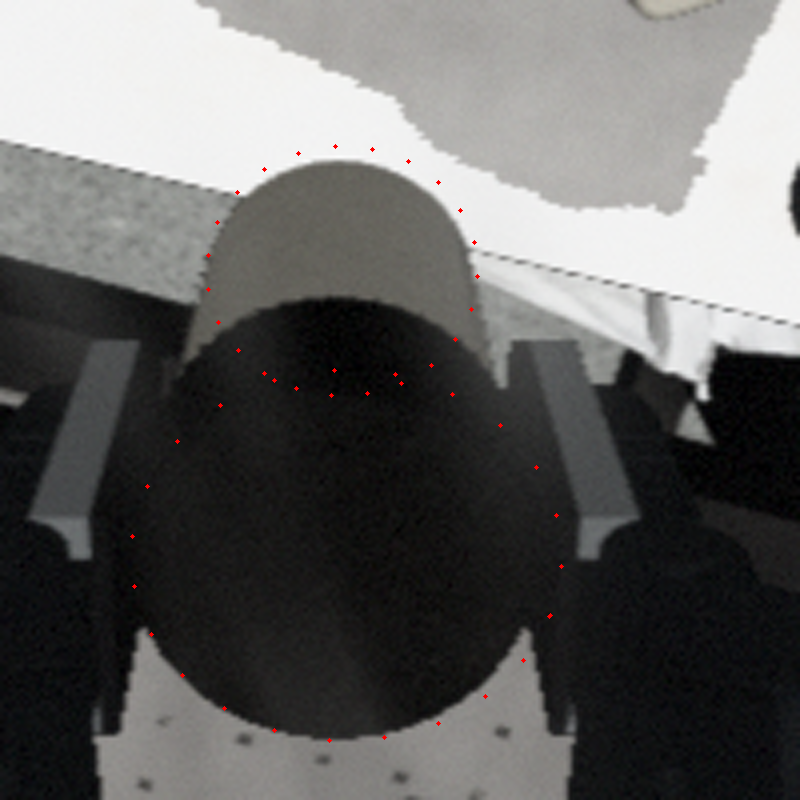

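```bash
cat >> h.py <<'E'
O=np.array([529.1,108.5]);a_=np.radians(-73.5);X=np.array([np.cos(a_),np.sin(a_)]);Y=np.array([-X[1],X[0]])
def CW(x,y,z): return np.array([*(O+x*X+y*Y),z])
def inC(p): q=np.array(p)[:2]-O; return np.array([q@X,q@Y,p[2]]).round(1)
E
python3 -c "
from h import *
print(inC(arm.observe()['position']))
delta(CW(145,.5,80),a_)"
```

```text
[ 2.005e+02 -2.000e-01  2.483e+02]
t 5.9 shift mm [  0.7 168.3  55.5] rot [-0.03 -0.11 -0.02]
```

Request:
{"method": "send_rows", "body": {"plan": [[30, 0.0007, 0.01, 0.025, 0, 0, 0], [30, 0.0007, 0.03, 0.045, 0, 0, 0], [30, 0.0007, 0.06, 0.055, 0, 0, 0], [30, 0.0007, 0.09, 0.055, 0, 0, 0], [30, 0.0007, 0.12, 0.055, 0, 0, 0], [30, 0.0007, 0.15, 0.055, 0, 0, 0], [30, 0.0007, 0.168, 0.055, 0, 0, 0], [30, 0.0007, 0.168, 0.055, 0, 0, 0]]}}

```text
t: 6.7
position: [569.0, -31.0, 77.9]
eef_rot: [[0.959, -0.005, -0.282], [0.282, 0.0, 0.959], [-0.005, -1.0, 0.002]]
wrist_force: [0.3, -0.7, -1.4]
opening: 0.445
```

```bash
python3 - <<'E'
from h import *
s=arm.observe();print(s["opening"],s["wrist_force"],inC(s["position"]))
d=cam("wrist");cv2.imwrite("pics/w7.png",d["pixels"][:,:,::-1])
crop(cam("scene"),260,190,420,335,5,"pics/s7.png")
E
```

```text
0.44463622178304907 [ 0.32667766 -0.71205744 -1.39482918] [145.1  -1.3  77.9]
```

View pics/w7.png

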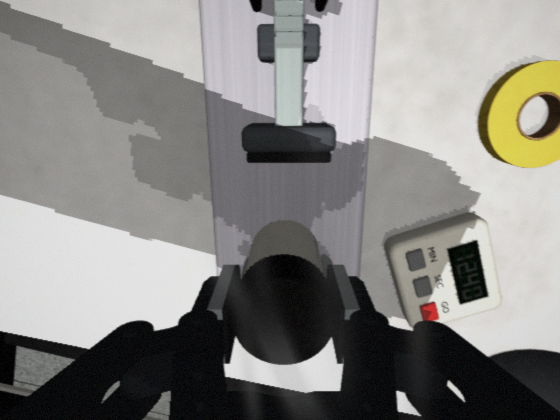

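View pics/s7.png

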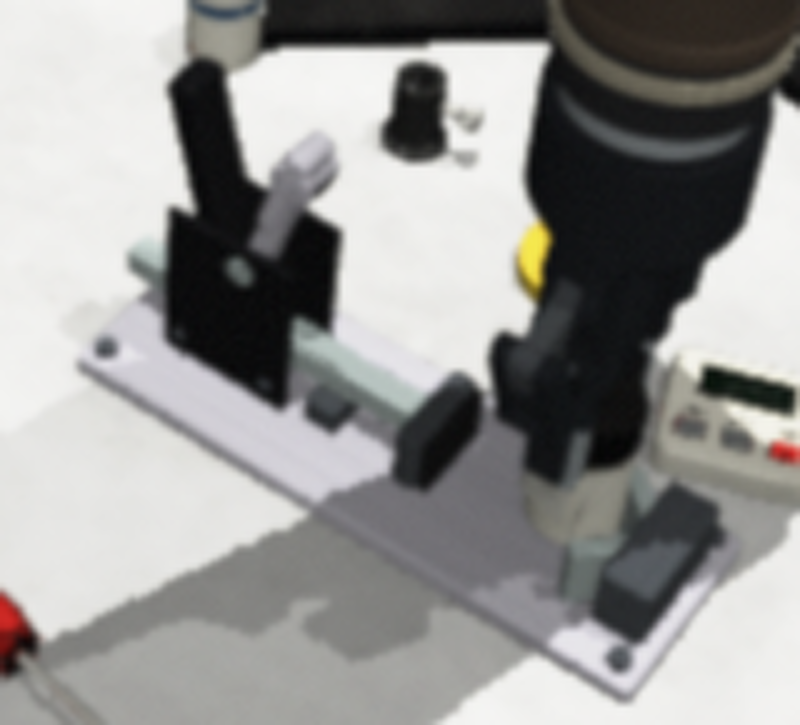

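Request:
{"method": "send_rows", "body": {"plan": [[30, 0.001, 0.006, 0, 0, 0, 0], [30, 0.0018, 0.012, 0, 0, 0, 0], [30, 0.0018, 0.016, 0, 0, 0, 0], [30, 0.0018, 0.0175, 0, 0, 0, 0], [30, 0.0018, 0.0175, 0, 0, 0, 0]]}}

```text
t: 7.3
position: [573.4, -31.7, 62.5]
eef_rot: [[0.96, -0.0, -0.281], [0.281, -0.0, 0.96], [-0.0, -1.0, -0.0]]
wrist_force: [-0.7, -0.0, -1.1]
opening: 0.448
```

```bash
python3 - <<'E'
from h import *
s=arm.observe();print(s["opening"],s["wrist_force"],inC(s["position"]))
E
```

```text
0.44819683777306407 [-0.6668271  -0.03780431 -1.05591962] [147.    2.6  62.5]
```

Request:
{"method": "send_rows", "body": {"plan": [[30, -0.0015, 0.002, 0.001, 0, 0, 0], [30, -0.0015, 0.002, 0.001, 0, 0, 0]]}}

```text
t: 7.5
position: [571.6, -31.1, 60.7]
eef_rot: [[0.96, 0.0, -0.281], [0.281, -0.0, 0.96], [-0.0, -1.0, -0.0]]
wrist_force: [0.4, 0.6, -0.3]
opening: 0.44
```

```bash
python3 - <<'E'
from h import *
s=arm.observe();print(s["opening"],s["wrist_force"],inC(s["position"]))
E
```

```text
0.43975685295386974 [ 0.39006562  0.60750116 -0.29057492] [146.    1.1  60.7]
```

Request:
{"method": "send_rows", "body": {"plan": [[30, -0.0005, 0.001, 0, 0, 0, 0], [30, -0.0005, 0.0015, 0, 0, 0, 0], [30, -0.0005, 0.0015, 0, 0, 0, 0]]}}

```text
t: 7.8
position: [571.2, -31.2, 59.3]
eef_rot: [[0.96, 0.0, -0.281], [0.281, -0.0, 0.96], [0.0, -1.0, -0.0]]
wrist_force: [0.6, -0.2, -0.9]
opening: 0.444
```

Request:
{"method": "send_rows", "body": {"plan": [[30, 0, 0.0005, 0, 0, 0, 0], [30, 0, 0.001, 0, 0, 0, 0], [30, 0, 0.001, 0, 0, 0, 0]]}}

```text
t: 8.1
position: [571.3, -31.3, 58.9]
eef_rot: [[0.96, 0.001, -0.281], [0.281, -0.0, 0.96], [0.001, -1.0, -0.0]]
wrist_force: [-1.3, 0.6, 4.2]
opening: 0.443
```

Request:
{"method": "send_rows", "body": {"plan": [[30, 0, 0, -0.001, 0, 0, 0], [30, 0, 0, -0.002, 0, 0, 0], [30, 0, 0, -0.003, 0, 0, 0], [30, 0, 0, -0.003, 0, 0, 0]]}}

```text
t: 8.5
position: [572.5, -33.6, 58.9]
eef_rot: [[0.96, 0.001, -0.281], [0.281, 0.001, 0.96], [0.002, -1.0, 0.001]]
wrist_force: [-1.3, 1.3, 5.5]
opening: 0.442
```

Request:
{"method": "send_rows", "body": {"plan": [[30, 0, 0, -0.001, 0, 0, 0], [30, 0, 0, -0.001, 0, 0, 0]]}}

```text
t: 8.7
position: [572.6, -34.0, 59.0]
eef_rot: [[0.96, 0.001, -0.281], [0.281, 0.003, 0.96], [0.002, -1.0, 0.002]]
wrist_force: [-1.8, 5.2, 7.0]
opening: 0.448
```

Request:
{"method": "send_rows", "body": {"plan": [[30, 0, 0, -0.001, 0, 0, 0], [30, 0, 0, -0.001, 0, 0, 0]]}}

```text
t: 8.9
position: [572.6, -34.3, 59.0]
eef_rot: [[0.959, 0.001, -0.282], [0.282, 0.004, 0.959], [0.002, -1.0, 0.004]]
wrist_force: [-2.9, 6.8, 7.2]
opening: 0.442
```

Request:
{"method": "send_rows", "body": {"plan": [[30, 0, -0.0008, 0.001, 0, 0, 0], [45, 0, -0.0008, 0.001, 0, 0, 0], [50, 0, -0.0008, 0.001, 0, 0, 0], [60, 0, -0.0008, 0.001, 0, 0, 0], [60, 0, -0.0008, 0.001, 0, 0, 0], [60, 0, -0.0008, 0.001, 0, 0, 0]]}}

```text
t: 9.5
position: [572.3, -35.3, 59.0]
eef_rot: [[0.96, 0.0, -0.281], [0.281, -0.0, 0.96], [-0.0, -1.0, -0.0]]
wrist_force: [0.1, 0.6, 0.6]
opening: 0.594
```

Request:
{"method": "send_rows", "body": {"plan": [[60, 0, -0.015, 0, 0, 0, 0], [60, 0, -0.04, 0, 0, 0, 0], [60, 0, -0.08, 0, 0, 0, 0], [60, 0, -0.12, 0, 0, 0, 0], [60, 0, -0.15, 0, 0, 0, 0], [60, 0, -0.15, 0, 0, 0, 0]]}}

```text
t: 10.1
position: [574.4, -35.3, 214.2]
eef_rot: [[0.96, 0.008, -0.281], [0.281, -0.001, 0.96], [0.008, -1.0, -0.003]]
wrist_force: [0.3, -0.2, -0.0]
opening: 0.601
```

```bash
python3 - <<'E'
from h import *
s=arm.observe();print(s["opening"],s["wrist_force"],inC(s["position"]))
d=cam("wrist");cv2.imwrite("pics/w8.png",d["pixels"][:,:,::-1])
crop(cam("scene"),260,190,420,335,5,"pics/s8.png")
E
```

```text
0.6007164020195932 [ 0.30914184 -0.2267552  -0.045637  ] [150.7   2.6 214.2]
```

View pics/w8.png

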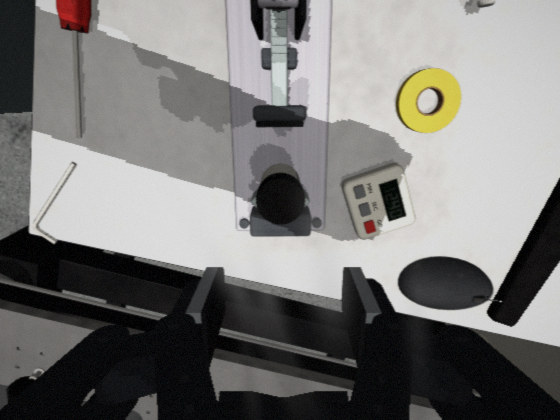

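View pics/s8.png

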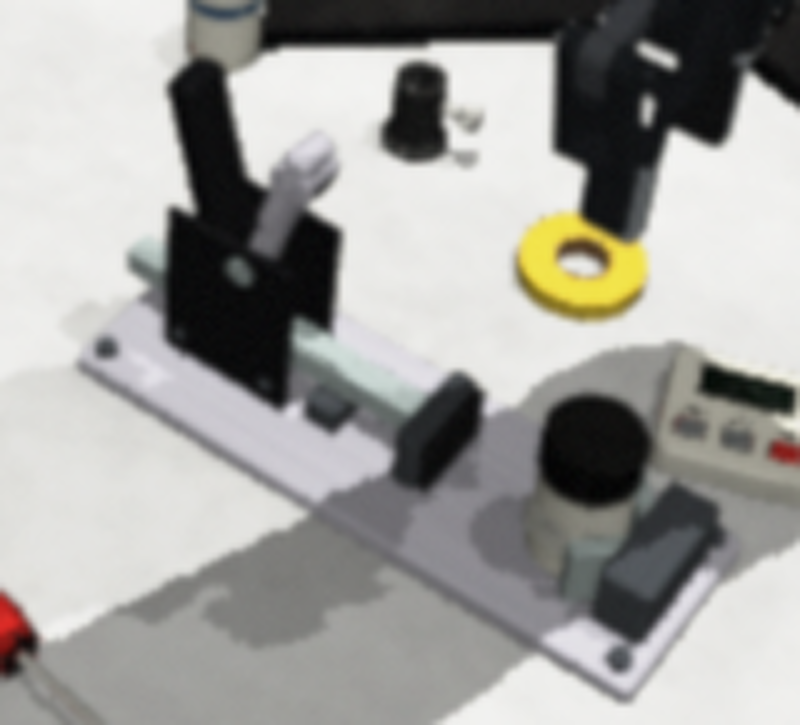

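```bash
python3 -c "
from h import *
delta(CW(53,0,214),a_)"
```

```text
t 10.2 shift mm [-1.3 -4.5 97.1] rot [ 0.04 -0.2   0.08]
```

Request:
{"method": "send_rows", "body": {"plan": [[0, -0.001, 0, 0.03, 0, 0, 0], [0, -0.001, 0, 0.06, 0, 0, 0], [0, -0.001, 0, 0.085, 0, 0, 0], [0, -0.001, 0, 0.097, 0, 0, 0], [0, -0.001, 0.02, 0.097, 0, 0, 0], [0, -0.001, 0.04, 0.097, 0, 0, 0], [0, -0.001, 0.05, 0.097, 0, 0, 0], [0, -0.001, 0.05, 0.097, 0, 0, 0]]}}

```text
t: 11.0
position: [542.9, 57.3, 156.8]
eef_rot: [[0.96, -0.004, -0.28], [0.28, -0.001, 0.96], [-0.004, -1.0, 0.001]]
wrist_force: [-0.7, 0.6, 0.1]
opening: -0.001
```

```bash
python3 - <<'E'
from h import *
s=arm.observe();print(s["opening"],s["wrist_force"],inC(s["position"]))
d=cam("wrist");cv2.imwrite("pics/w9.png",d["pixels"][:,:,::-1])
print(proj(d,[CW(25,0,127),CW(25,11,127),CW(25,-11,127),CW(200,0,12)]))
delta(CW(53,0,121),a_)
E
```

```text
-0.0008833238870885154 [-0.71685883  0.5817259   0.09496007] [ 53.   -1.3 156.8]
[[288.38059165 208.23018012]
 [311.3869955  208.16499406]
 [265.38641531 208.29533154]
 [286.91061415 351.58265871]]
t 11.05 shift mm [ 0.8 37.2  0.1] rot [-0.02 -0.22 -0.12]
```

View pics/w9.png

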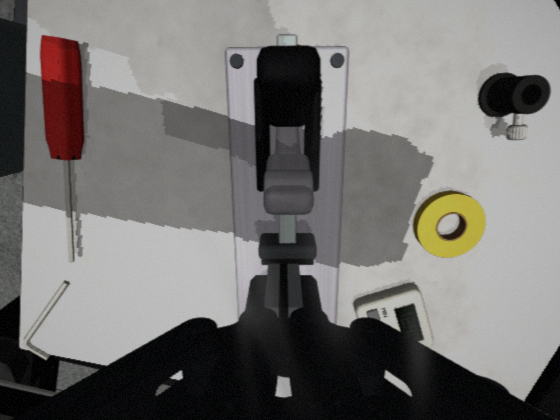

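Request:
{"method": "send_rows", "body": {"plan": [[0, 0.0008, 0.015, 0, 0, 0, 0], [0, 0.0008, 0.03, 0, 0, 0, 0], [0, 0.0008, 0.037, 0, 0, 0, 0], [0, 0.0008, 0.037, 0, 0, 0, 0], [0, 0.0008, 0.037, 0, 0, 0, 0]]}}

```text
t: 11.55
position: [545.3, 57.9, 122.9]
eef_rot: [[0.96, 0.001, -0.281], [0.281, 0.0, 0.96], [0.001, -1.0, -0.0]]
wrist_force: [-0.6, -0.1, 0.4]
opening: -0.0
```

```bash
python3 - <<'E'
from h import *
s=arm.observe();print(s["opening"],s["wrist_force"],inC(s["position"]))
crop(cam("scene"),260,160,420,310,5,"pics/s10.png")
delta(CW(39,0,121),a_)
E
```

```text
-0.00021713708844973544 [-0.57620678 -0.13955904  0.35518539] [ 53.1   1.1 122.9]
t 11.6 shift mm [-1.3  2.1 14.1] rot [ 0.02 -0.2   0.08]
```

View pics/s10.png

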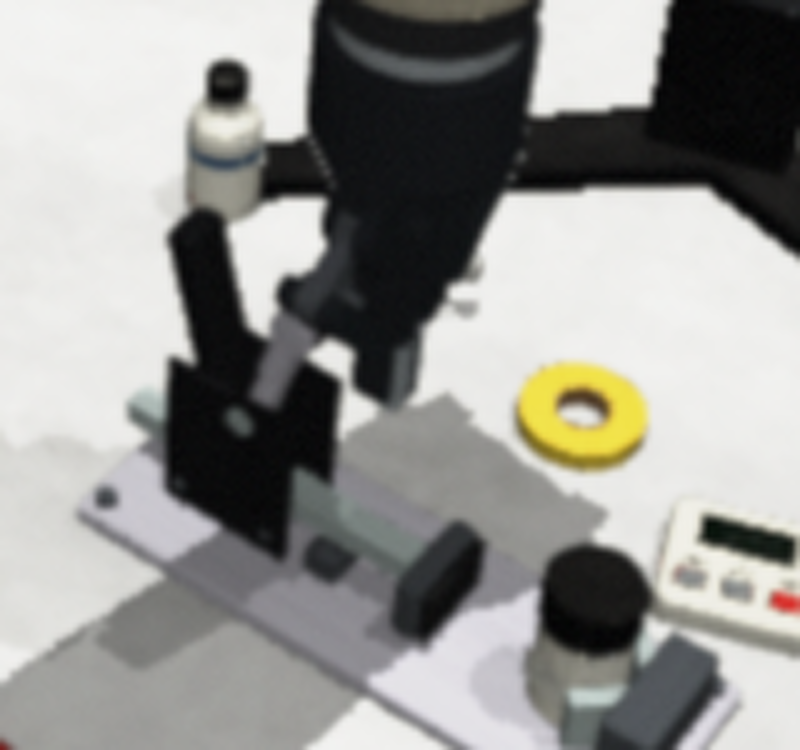

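Request:
{"method": "send_rows", "body": {"plan": [[0, -0.001, 0.002, 0.005, 0, 0, 0], [0, -0.001, 0.002, 0.01, 0, 0, 0], [0, -0.001, 0.002, 0.014, 0, 0, 0], [0, -0.001, 0.002, 0.017, 0, 0, 0], [0, -0.001, 0.002, 0.02, 0, 0, 0], [0, -0.001, 0.002, 0.023, 0, 0, 0]]}}

```text
t: 12.2
position: [538.7, 77.4, 121.1]
eef_rot: [[0.96, 0.003, -0.279], [0.279, -0.006, 0.96], [0.001, -1.0, -0.007]]
wrist_force: [2.6, -12.4, 4.9]
opening: 0.003
```

Request:
{"method": "send_rows", "body": {"plan": [[0, 0, 0, 0.003, 0, 0, 0], [0, 0, 0, 0.006, 0, 0, 0]]}}

```text
t: 12.4
position: [537.2, 83.3, 121.2]
eef_rot: [[0.96, 0.004, -0.279], [0.279, -0.006, 0.96], [0.002, -1.0, -0.006]]
wrist_force: [3.5, -10.5, 4.0]
opening: 0.0
```

Request:
{"method": "send_rows", "body": {"plan": [[0, 0, 0, 0.003, 0, 0, 0], [0, 0, 0, 0.006, 0, 0, 0]]}}

```text
t: 12.6
position: [535.4, 89.4, 121.2]
eef_rot: [[0.96, 0.004, -0.279], [0.279, -0.005, 0.96], [0.002, -1.0, -0.006]]
wrist_force: [2.9, -9.6, 3.7]
opening: -0.003
```

```bash
python3 - <<'E'
from h import *
s=arm.observe();print(s["wrist_force"],s["wrist_force"][:2]@X,inC(s["position"]))
d=cam("wrist");cv2.imwrite("pics/w11.png",d["pixels"][:,:,::-1])
E
```

```text
[ 2.85834343 -9.58989592  3.65798333] 10.006794862215127 [ 20.1   0.6 121.2]
```

View pics/w11.png

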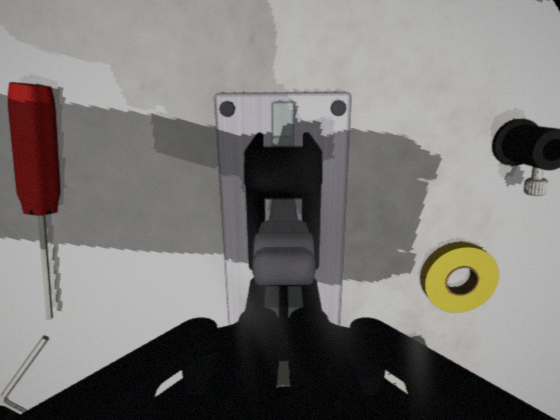

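Request:
{"method": "send_rows", "body": {"plan": [[0, 0, 0, 0.003, 0, 0, 0], [0, 0, 0, 0.006, 0, 0, 0], [0, 0, 0, 0.008, 0, 0, 0], [0, 0, 0, 0.008, 0, 0, 0]]}}

```text
t: 13.05
position: [532.9, 97.6, 121.0]
eef_rot: [[0.96, 0.003, -0.28], [0.28, -0.004, 0.96], [0.002, -1.0, -0.004]]
wrist_force: [1.5, -7.3, 2.5]
opening: 0.001
```

Request:
{"method": "send_rows", "body": {"plan": [[0, 0, 0, 0.001, 0, 0, 0], [0, 0, 0, 0.002, 0, 0, 0]]}}

```text
t: 13.25
position: [532.4, 99.4, 120.9]
eef_rot: [[0.96, 0.003, -0.28], [0.28, -0.004, 0.96], [0.002, -1.0, -0.005]]
wrist_force: [2.7, -7.9, 3.2]
opening: 0.003
```

```bash
python3 - <<'E'
from h import *
s=arm.observe();print(s["wrist_force"],s["wrist_force"][:2]@X,inC(s["position"]))
crop(cam("scene"),260,160,420,335,4.5,"pics/s12.png")
E
```

```text
[ 2.74313625 -7.94004426  3.21130914] 8.392163916514349 [  9.7   0.5 120.9]
```

View pics/s12.png

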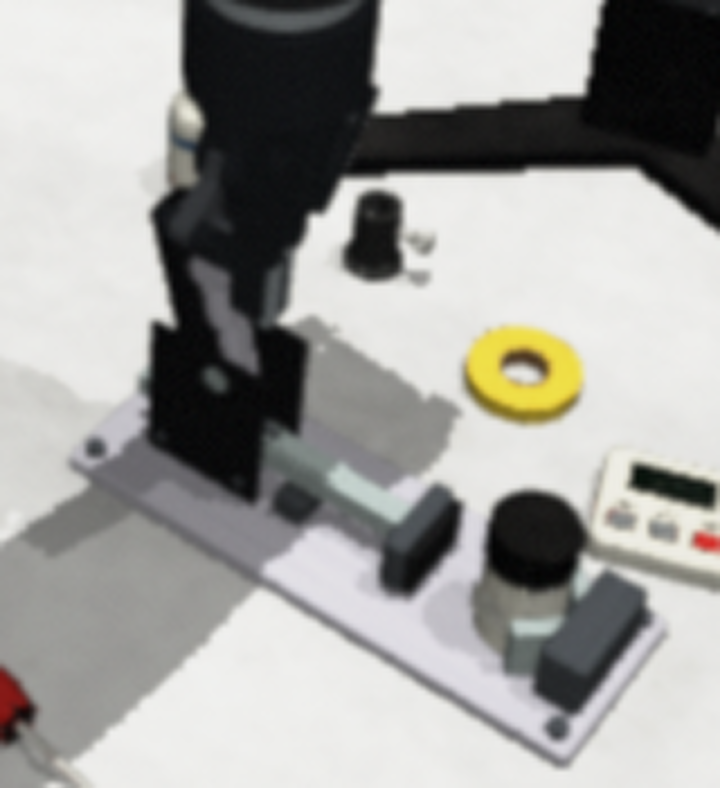

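Request:
{"method": "send_rows", "body": {"plan": [[0, 0, 0, -0.008, 0, 0, 0], [0, 0, 0, -0.016, 0, 0, 0], [0, 0, 0, -0.024, 0, 0, 0], [0, 0, 0, -0.03, 0, 0, 0], [0, 0, 0, -0.03, 0, 0, 0], [0, 0, 0, -0.03, 0, 0, 0]]}}

```text
t: 13.9
position: [539.6, 72.1, 120.0]
eef_rot: [[0.96, -0.0, -0.28], [0.28, 0.0, 0.96], [-0.0, -1.0, 0.001]]
wrist_force: [0.5, 0.6, -0.2]
opening: 0.002
```

```bash
python3 - <<'E'
from h import *
s=arm.observe();print(s["wrist_force"],s["wrist_force"][:2]@X,inC(s["position"]))
S=cam("scene");crop(S,260,160,420,335,4.5,"pics/s13.png")
delta(CW(40,0,121),a_)
E
```

```text
[ 0.49100648  0.61346294 -0.20700445] -0.4487470004961195 [ 37.9  -0.3 120. ]
t 13.95 shift mm [ 0.3 -1.  -2.2] rot [-0.03 -0.2  -0.01]
```

View pics/s13.png

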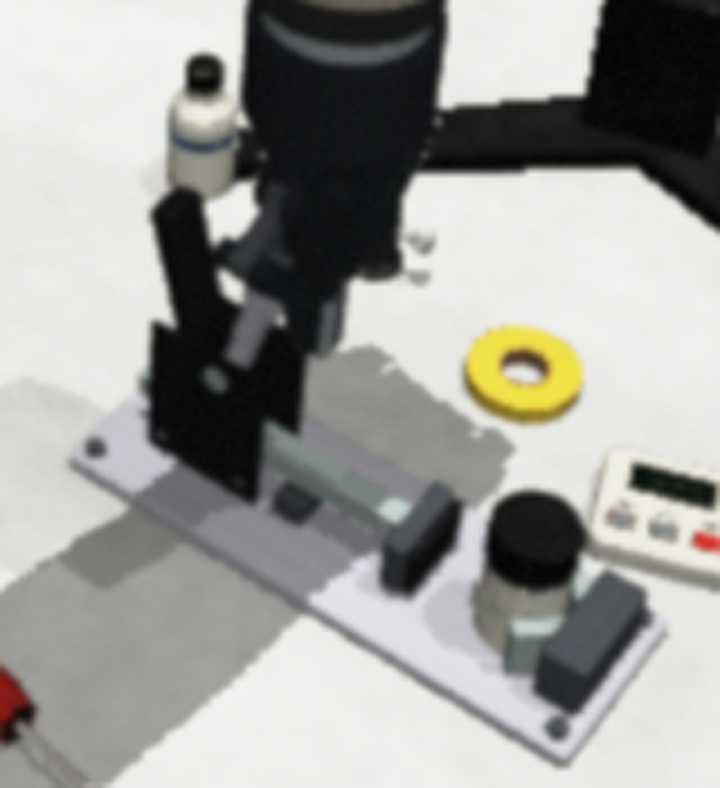

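```bash
python3 - <<'E'
from h import *
S=cam("scene")
for x0,y0,s,q in [(260,190,5,(480,398)),(260,160,4.5,(460,508))]:
    uv=(x0+q[0]/s-.5,y0+q[1]/s-.5);print(inC(at_z(S,uv,46)))
E
```

```text
[96.6 15.4 46. ]
[110.4  15.9  46. ]
```

Request:
{"method": "send_rows", "body": {"plan": [[0, 0, 0, 0.003, 0, 0, 0], [0, 0, 0, 0.006, 0, 0, 0], [0, 0, 0, 0.009, 0, 0, 0], [0, 0, 0, 0.012, 0, 0, 0], [0, 0, 0, 0.015, 0, 0, 0]]}}

```text
t: 14.5
position: [536.6, 84.7, 121.1]
eef_rot: [[0.96, 0.003, -0.28], [0.28, -0.005, 0.96], [0.002, -1.0, -0.006]]
wrist_force: [2.5, -9.4, 4.1]
opening: 0.002
```

Request:
{"method": "send_rows", "body": {"plan": [[0, 0, 0, 0.003, 0, 0, 0], [0, 0, 0, 0.006, 0, 0, 0]]}}

```text
t: 14.7
position: [534.9, 90.7, 121.1]
eef_rot: [[0.96, 0.003, -0.28], [0.28, -0.004, 0.96], [0.002, -1.0, -0.005]]
wrist_force: [2.9, -9.0, 3.5]
opening: 0.004
```

Request:
{"method": "send_rows", "body": {"plan": [[0, 0, 0, 0.002, 0, 0, 0], [0, 0, 0, 0.004, 0, 0, 0], [0, 0, 0, 0.006, 0, 0, 0]]}}

```text
t: 15.0
position: [533.1, 96.7, 120.9]
eef_rot: [[0.96, 0.003, -0.28], [0.28, -0.004, 0.96], [0.002, -1.0, -0.005]]
wrist_force: [2.4, -8.3, 3.4]
opening: -0.002
```

```bash
python3 - <<'E'
from h import *
s=arm.observe();print(s["wrist_force"],s["wrist_force"][:2]@X,inC(s["position"]))
E
```

```text
[ 2.42261979 -8.26854356  3.38836652] 8.616103942698642 [ 12.5   0.5 120.9]
```

Request:
{"method": "send_rows", "body": {"plan": [[0, 0, 0, 0.0015, 0, 0, 0], [0, 0, 0, 0.003, 0, 0, 0]]}}

```text
t: 15.2
position: [532.2, 99.7, 120.9]
eef_rot: [[0.96, 0.003, -0.28], [0.28, -0.004, 0.96], [0.002, -1.0, -0.004]]
wrist_force: [2.6, -8.2, 1.1]
opening: 0.002
```

Request:
{"method": "send_rows", "body": {"plan": [[0, 0, 0, -0.008, 0, 0, 0], [0, 0, 0, -0.016, 0, 0, 0], [0, 0, 0, -0.024, 0, 0, 0], [0, 0, 0, -0.03, 0, 0, 0], [0, 0, 0, -0.03, 0, 0, 0], [0, 0, 0, -0.03, 0, 0, 0]]}}

```text
t: 15.8
position: [539.6, 72.0, 120.0]
eef_rot: [[0.96, -0.0, -0.28], [0.28, 0.0, 0.96], [-0.0, -1.0, 0.001]]
wrist_force: [-0.3, -0.4, -0.7]
opening: 0.001
```

```bash
python3 - <<'E'
from h import *
s=arm.observe();print(s["wrist_force"],s["wrist_force"][:2]@X,inC(s["position"]))
S=cam("scene");crop(S,320,230,420,330,6,"pics/s14.png")
E
```

```text
[-0.27390774 -0.36602673 -0.67514574] 0.2731596529445718 [ 38.   -0.3 120. ]
```

View pics/s14.png

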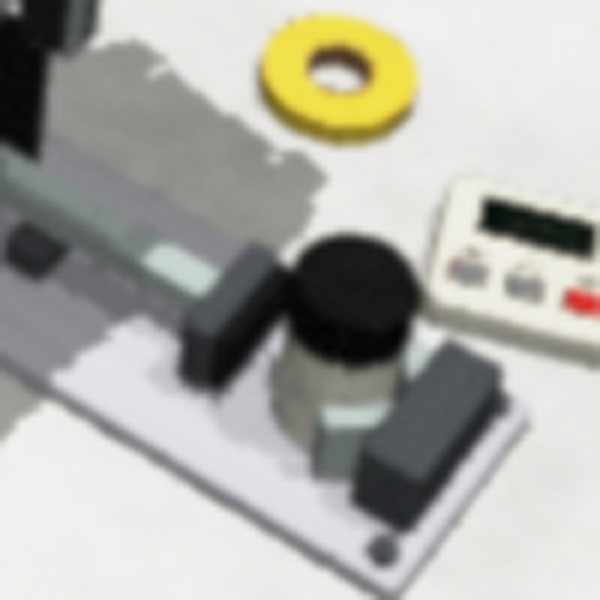

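Request:
{"method": "send_rows", "body": {"plan": [[0, 0, 0, 0.003, 0, 0, 0], [0, 0, 0, 0.006, 0, 0, 0], [0, 0, 0, 0.009, 0, 0, 0], [0, 0, 0, 0.011, 0, 0, 0], [0, 0, 0, 0.012, 0, 0, 0]]}}

```text
t: 16.35
position: [537.4, 81.9, 121.1]
eef_rot: [[0.96, 0.003, -0.28], [0.28, -0.005, 0.96], [0.002, -1.0, -0.006]]
wrist_force: [2.6, -9.7, 3.7]
opening: -0.001
```

Request:
{"method": "send_rows", "body": {"plan": [[0, 0, 0, 0.001, 0, 0, 0], [0, 0, 0, 0.002, 0, 0, 0]]}}

```text
t: 16.55
position: [536.9, 83.8, 121.1]
eef_rot: [[0.96, 0.003, -0.28], [0.28, -0.005, 0.96], [0.002, -1.0, -0.006]]
wrist_force: [2.3, -9.9, 4.4]
opening: -0.001
```

Request:
{"method": "send_rows", "body": {"plan": [[0, 0, 0, 0.0005, 0, 0, 0], [0, 0, 0, 0.001, 0, 0, 0]]}}

```text
t: 16.75
position: [536.6, 84.8, 121.1]
eef_rot: [[0.96, 0.003, -0.28], [0.28, -0.005, 0.96], [0.002, -1.0, -0.005]]
wrist_force: [1.5, -10.6, 2.3]
opening: 0.003
```

Request:
{"method": "send_rows", "body": {"plan": [[0, 0, 0, 0.0005, 0, 0, 0], [0, 0, 0, 0.001, 0, 0, 0]]}}

```text
t: 16.95
position: [536.4, 85.8, 121.0]
eef_rot: [[0.96, 0.003, -0.28], [0.28, -0.005, 0.96], [0.002, -1.0, -0.005]]
wrist_force: [3.6, -11.0, 3.2]
opening: 0.0
```

Request:
{"method": "send_rows", "body": {"plan": [[0, 0, 0, 0.0005, 0, 0, 0], [0, 0, 0, 0.0005, 0, 0, 0]]}}

```text
t: 17.15
position: [536.2, 86.3, 121.0]
eef_rot: [[0.96, 0.003, -0.28], [0.28, -0.005, 0.96], [0.002, -1.0, -0.005]]
wrist_force: [1.8, -8.3, 3.6]
opening: -0.0
```

Request:
{"method": "send_rows", "body": {"plan": [[0, 0, 0, 0.0005, 0, 0, 0], [0, 0, 0, 0.0005, 0, 0, 0]]}}

```text
t: 17.35
position: [536.1, 86.8, 121.1]
eef_rot: [[0.96, 0.003, -0.28], [0.28, -0.004, 0.96], [0.002, -1.0, -0.005]]
wrist_force: [2.4, -10.1, 4.2]
opening: -0.0
```

Request:
{"method": "send_rows", "body": {"plan": [[0, 0, 0, 0.0005, 0, 0, 0], [0, 0, 0, 0.0005, 0, 0, 0]]}}

```text
t: 17.55
position: [535.9, 87.3, 121.0]
eef_rot: [[0.96, 0.003, -0.28], [0.28, -0.004, 0.96], [0.002, -1.0, -0.005]]
wrist_force: [3.0, -8.8, 3.6]
opening: -0.001
```

```bash
python3 - <<'E'
from h import *
s=arm.observe();print(s["wrist_force"],s["wrist_force"][:2]@X,inC(s["position"]))
S=cam("scene");crop(S,320,230,420,330,6,"pics/s15.png")
E
```

```text
[ 3.01522281 -8.81952973  3.56423171] 9.31270870181275 [ 22.2   0.5 121. ]
```

View pics/s15.png

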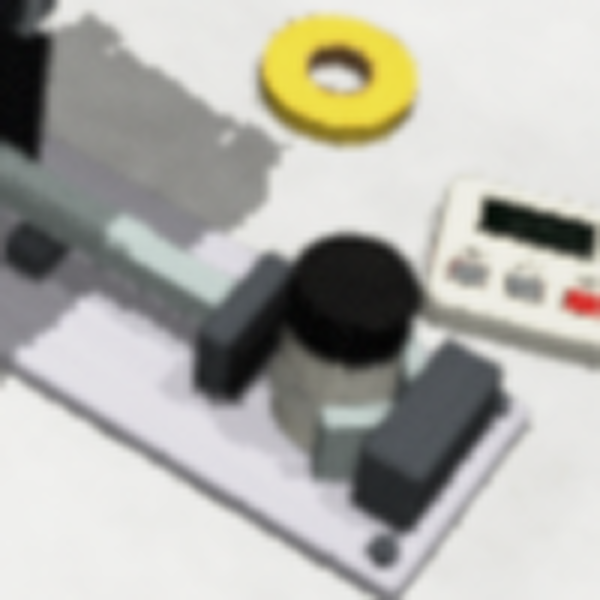

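Request:
{"method": "send_rows", "body": {"plan": [[0, 0, 0, 0.0005, 0, 0, 0], [0, 0, 0, 0.001, 0, 0, 0]]}}

```text
t: 17.8
position: [535.6, 88.3, 121.0]
eef_rot: [[0.96, 0.003, -0.28], [0.28, -0.004, 0.96], [0.002, -1.0, -0.005]]
wrist_force: [2.8, -9.4, 3.2]
opening: -0.001
```

Request:
{"method": "send_rows", "body": {"plan": [[0, 0, 0, 0.0005, 0, 0, 0], [0, 0, 0, 0.001, 0, 0, 0]]}}

```text
t: 18.0
position: [535.3, 89.3, 121.0]
eef_rot: [[0.96, 0.003, -0.28], [0.28, -0.004, 0.96], [0.002, -1.0, -0.005]]
wrist_force: [1.8, -9.0, 3.6]
opening: -0.001
```

Request:
{"method": "send_rows", "body": {"plan": [[0, 0, 0, 0.0005, 0, 0, 0], [0, 0, 0, 0.0005, 0, 0, 0]]}}

```text
t: 18.2
position: [535.2, 89.9, 121.0]
eef_rot: [[0.96, 0.003, -0.28], [0.28, -0.004, 0.96], [0.002, -1.0, -0.005]]
wrist_force: [2.2, -9.6, 3.3]
opening: -0.001
```

Request:
{"method": "send_rows", "body": {"plan": [[0, 0, 0, 0.0005, 0, 0, 0], [0, 0, 0, 0.0005, 0, 0, 0]]}}

```text
t: 18.4
position: [535.0, 90.3, 121.0]
eef_rot: [[0.96, 0.003, -0.28], [0.28, -0.004, 0.96], [0.002, -1.0, -0.005]]
wrist_force: [2.5, -7.9, 3.0]
opening: 0.001
```

Request:
{"method": "send_rows", "body": {"plan": [[0, 0, 0, 0.0005, 0, 0, 0], [0, 0, 0, 0.0005, 0, 0, 0]]}}

```text
t: 18.6
position: [534.9, 90.8, 121.0]
eef_rot: [[0.96, 0.003, -0.28], [0.28, -0.004, 0.96], [0.002, -1.0, -0.005]]
wrist_force: [2.9, -9.0, 3.3]
opening: 0.001
```

```bash
cat > f.py <<'E'
from h import *
import sys
F=[]
s=arm.observe()
for i in range(3):
    d=cam("scene");F.append(arm.observe()["wrist_force"][:2]@X)
print(np.round(F,1),np.mean(F).round(2),inC(arm.observe()["position"]),round(arm.observe()["t"],2))
if len(sys.argv)>1: crop(d,320,230,420,330,6,sys.argv[1])
E
python3 f.py pics/s16.png
```

```text
[10.   9.8  9.4] 9.7 [ 18.6   0.5 120.9] 18.75
```

View pics/s16.png

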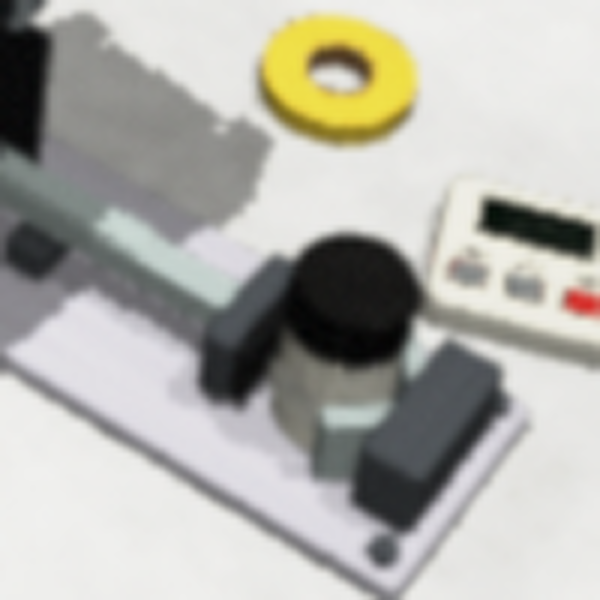

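Request:
{"method": "send_rows", "body": {"plan": [[0, 0, 0, 0.0005, 0, 0, 0], [0, 0, 0, 0.001, 0, 0, 0]]}}

```text
t: 18.95
position: [534.6, 91.7, 121.0]
eef_rot: [[0.96, 0.003, -0.28], [0.28, -0.004, 0.96], [0.002, -1.0, -0.005]]
wrist_force: [2.1, -9.1, 3.4]
opening: -0.001
```

Request:
{"method": "send_rows", "body": {"plan": [[0, 0, 0, 0.0005, 0, 0, 0], [0, 0, 0, 0.001, 0, 0, 0]]}}

```text
t: 19.15
position: [534.3, 92.7, 121.0]
eef_rot: [[0.96, 0.003, -0.28], [0.28, -0.004, 0.96], [0.002, -1.0, -0.005]]
wrist_force: [2.5, -8.0, 3.4]
opening: -0.001
```

Request:
{"method": "send_rows", "body": {"plan": [[0, 0, 0, 0.0005, 0, 0, 0], [0, 0, 0, 0.0005, 0, 0, 0]]}}

```text
t: 19.35
position: [534.1, 93.3, 121.0]
eef_rot: [[0.96, 0.003, -0.28], [0.28, -0.004, 0.96], [0.002, -1.0, -0.005]]
wrist_force: [2.4, -8.4, 3.9]
opening: 0.002
```

Request:
{"method": "send_rows", "body": {"plan": [[0, 0, 0, 0.0005, 0, 0, 0], [0, 0, 0, 0.0005, 0, 0, 0]]}}

```text
t: 19.55
position: [533.9, 93.8, 121.0]
eef_rot: [[0.96, 0.003, -0.28], [0.28, -0.004, 0.96], [0.002, -1.0, -0.004]]
wrist_force: [2.1, -7.6, 3.6]
opening: 0.001
```

```bash
python3 f.py
```

```text
[ 9.6 10.   8.7] 9.43 [ 15.5   0.5 120.9] 19.7
```

Request:
{"method": "send_rows", "body": {"plan": [[0, 0, 0, 0.0005, 0, 0, 0], [0, 0, 0, 0.001, 0, 0, 0]]}}

```text
t: 19.9
position: [533.7, 94.7, 121.0]
eef_rot: [[0.96, 0.003, -0.28], [0.28, -0.004, 0.96], [0.002, -1.0, -0.005]]
wrist_force: [2.1, -7.8, 3.2]
opening: -0.0
```

Request:
{"method": "send_rows", "body": {"plan": [[0, 0, 0, 0.0005, 0, 0, 0], [0, 0, 0, 0.0005, 0, 0, 0]]}}

```text
t: 20.1
position: [533.5, 95.3, 120.9]
eef_rot: [[0.96, 0.003, -0.28], [0.28, -0.004, 0.96], [0.002, -1.0, -0.004]]
wrist_force: [2.6, -7.9, 3.6]
opening: 0.003
```

Request:
{"method": "send_rows", "body": {"plan": [[0, 0, 0, 0.0005, 0, 0, 0], [0, 0, 0, 0.0005, 0, 0, 0]]}}

```text
t: 20.3
position: [533.3, 95.8, 120.9]
eef_rot: [[0.96, 0.003, -0.28], [0.28, -0.004, 0.96], [0.002, -1.0, -0.004]]
wrist_force: [1.3, -8.9, 2.6]
opening: 0.002
```

Request:
{"method": "send_rows", "body": {"plan": [[0, 0, 0, 0.0005, 0, 0, 0], [0, 0, 0, 0.0005, 0, 0, 0]]}}

```text
t: 20.5
position: [533.2, 96.2, 121.0]
eef_rot: [[0.96, 0.003, -0.28], [0.28, -0.004, 0.96], [0.002, -1.0, -0.004]]
wrist_force: [1.5, -6.7, 2.9]
opening: -0.001
```

```bash
python3 f.py pics/s17.png
```

```text
[8.5 8.8 8.9] 8.74 [ 12.9   0.5 120.9] 20.65
```

View pics/s17.png

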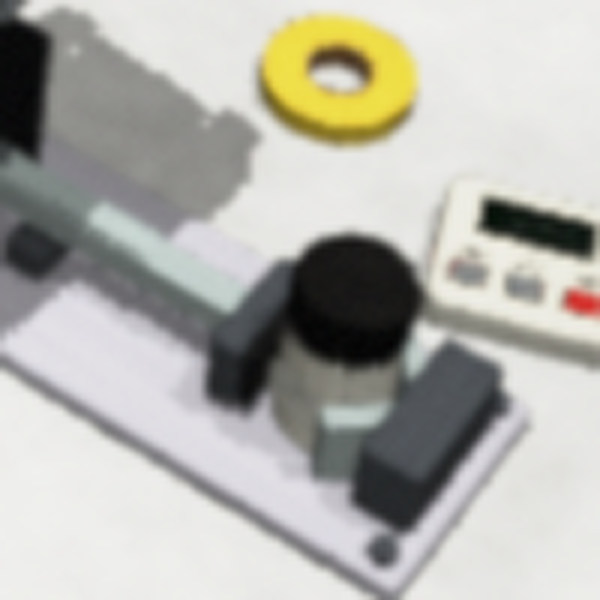

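Request:
{"method": "send_rows", "body": {"plan": [[0, 0, 0, 0.0005, 0, 0, 0], [0, 0, 0, 0.001, 0, 0, 0]]}}

```text
t: 20.85
position: [532.9, 97.1, 120.9]
eef_rot: [[0.96, 0.003, -0.28], [0.28, -0.004, 0.96], [0.002, -1.0, -0.005]]
wrist_force: [2.6, -8.7, 2.9]
opening: -0.001
```

Request:
{"method": "send_rows", "body": {"plan": [[0, 0, 0, 0.0005, 0, 0, 0], [0, 0, 0, 0.001, 0, 0, 0]]}}

```text
t: 21.05
position: [532.7, 97.9, 120.9]
eef_rot: [[0.96, 0.003, -0.28], [0.28, -0.004, 0.96], [0.002, -1.0, -0.005]]
wrist_force: [3.4, -9.1, 3.3]
opening: 0.005
```

Request:
{"method": "send_rows", "body": {"plan": [[0, 0, 0, 0.0005, 0, 0, 0], [0, 0, 0, 0.0005, 0, 0, 0]]}}

```text
t: 21.25
position: [532.6, 98.4, 120.9]
eef_rot: [[0.96, 0.003, -0.28], [0.28, -0.004, 0.96], [0.002, -1.0, -0.005]]
wrist_force: [3.5, -9.9, 2.3]
opening: -0.002
```

```bash
python3 f.py
```

```text
[ 9.  10.   9.9] 9.62 [ 10.7   0.5 120.9] 21.4
```

Request:
{"method": "send_rows", "body": {"plan": [[0, 0, 0, 0.0005, 0, 0, 0], [0, 0, 0, 0.0005, 0, 0, 0]]}}

```text
t: 21.6
position: [532.5, 98.7, 120.9]
eef_rot: [[0.96, 0.003, -0.28], [0.28, -0.005, 0.96], [0.002, -1.0, -0.005]]
wrist_force: [3.0, -10.1, 3.3]
opening: 0.001
```

Request:
{"method": "send_rows", "body": {"plan": [[0, 0, 0, 0.0005, 0, 0, 0], [0, 0, 0, 0.0005, 0, 0, 0]]}}

```text
t: 21.8
position: [532.4, 99.2, 120.9]
eef_rot: [[0.96, 0.003, -0.28], [0.28, -0.005, 0.96], [0.002, -1.0, -0.005]]
wrist_force: [2.4, -10.5, 2.6]
opening: -0.001
```

```bash
python3 f.py pics/s18.png
```

```text
[11.2 10.5 10.6] 10.77 [  9.9   0.5 120.9] 21.95
```

View pics/s18.png

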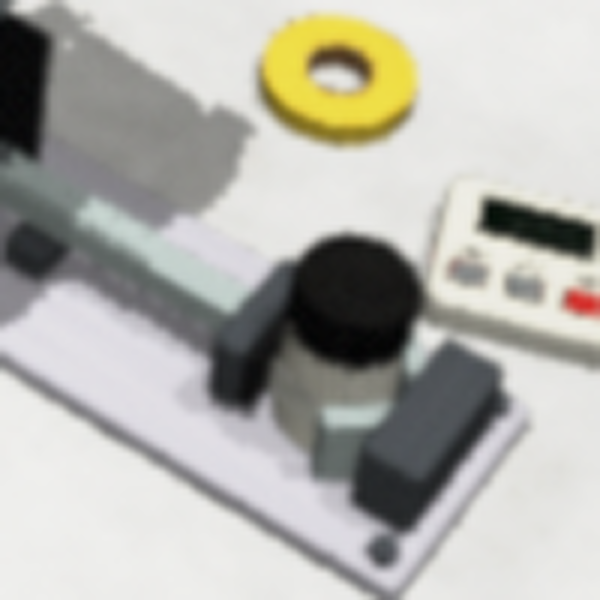

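Request:
{"method": "send_rows", "body": {"plan": [[0, 0, 0, -0.006, 0, 0, 0], [0, 0, 0, -0.014, 0, 0, 0], [0, 0, 0, -0.022, 0, 0, 0], [0, 0, 0, -0.029, 0, 0, 0], [0, 0, 0, -0.029, 0, 0, 0], [0, 0, 0, -0.029, 0, 0, 0]]}}

```text
t: 22.55
position: [539.3, 73.0, 120.0]
eef_rot: [[0.96, -0.0, -0.28], [0.28, 0.0, 0.96], [-0.0, -1.0, 0.0]]
wrist_force: [-0.3, -1.3, -1.3]
opening: 0.003
```

Request:
{"method": "send_rows", "body": {"plan": [[0, 0, 0, 0.0015, 0, 0, 0], [0, 0, 0, 0.003, 0, 0, 0], [0, 0, 0, 0.004, 0, 0, 0]]}}

```text
t: 22.85
position: [538.6, 76.0, 120.5]
eef_rot: [[0.96, 0.001, -0.281], [0.281, -0.003, 0.96], [0.0, -1.0, -0.003]]
wrist_force: [1.6, -7.7, 3.6]
opening: 0.002
```

Request:
{"method": "send_rows", "body": {"plan": [[0, 0, 0, 0.0005, 0, 0, 0], [0, 0, 0, 0.001, 0, 0, 0]]}}

```text
t: 23.05
position: [538.6, 76.3, 120.6]
eef_rot: [[0.96, 0.002, -0.28], [0.28, -0.004, 0.96], [0.0, -1.0, -0.005]]
wrist_force: [2.1, -9.5, 2.6]
opening: 0.001
```

```bash
python3 f.py
```

```text
[9.7 9.9 9.3] 9.65 [ 3.360e+01 -1.000e-01  1.206e+02] 23.2
```

Request:
{"method": "send_rows", "body": {"plan": [[0, 0, 0, 0.0005, 0, 0, 0], [0, 0, 0, 0.0005, 0, 0, 0]]}}

```text
t: 23.4
position: [538.5, 76.5, 120.7]
eef_rot: [[0.96, 0.002, -0.28], [0.28, -0.005, 0.96], [0.0, -1.0, -0.005]]
wrist_force: [1.4, -10.3, 2.7]
opening: -0.001
```

Request:
{"method": "send_rows", "body": {"plan": [[0, 0, 0, 0.0005, 0, 0, 0], [0, 0, 0, 0.0005, 0, 0, 0]]}}

```text
t: 23.6
position: [538.5, 76.7, 120.8]
eef_rot: [[0.96, 0.002, -0.28], [0.28, -0.005, 0.96], [0.001, -1.0, -0.006]]
wrist_force: [2.7, -11.4, 2.7]
opening: -0.0
```

```bash
python3 f.py
```

```text
[11.5 12.1 11.9] 11.85 [ 33.2  -0.  120.8] 23.75
```

Request:
{"method": "send_rows", "body": {"plan": [[0, 0, 0, 0.0005, 0, 0, 0], [0, 0, 0, 0.0005, 0, 0, 0]]}}

```text
t: 23.95
position: [538.4, 76.9, 120.8]
eef_rot: [[0.96, 0.002, -0.279], [0.279, -0.006, 0.96], [0.001, -1.0, -0.007]]
wrist_force: [2.0, -12.8, 3.8]
opening: -0.0
```

Request:
{"method": "send_rows", "body": {"plan": [[0, 0, 0, 0.0005, 0, 0, 0], [0, 0, 0, 0.0005, 0, 0, 0]]}}

```text
t: 24.15
position: [538.3, 77.1, 120.9]
eef_rot: [[0.96, 0.003, -0.279], [0.279, -0.007, 0.96], [0.001, -1.0, -0.007]]
wrist_force: [1.2, -13.5, 3.3]
opening: -0.0
```

```bash
python3 f.py
```

```text
[13.8 13.9 14.1] 13.95 [ 32.8  -0.  121. ] 24.3
```

Request:
{"method": "send_rows", "body": {"plan": [[0, 0, 0, 0.0005, 0, 0, 0], [0, 0, 0, 0.0005, 0, 0, 0]]}}

```text
t: 24.5
position: [538.3, 77.3, 121.0]
eef_rot: [[0.96, 0.003, -0.279], [0.279, -0.007, 0.96], [0.001, -1.0, -0.008]]
wrist_force: [1.9, -14.7, 4.1]
opening: 0.002
```

```bash
python3 f.py pics/s19.png
```

```text
[15.  15.1 14.4] 14.82 [ 32.6  -0.  121. ] 24.65
```

View pics/s19.png

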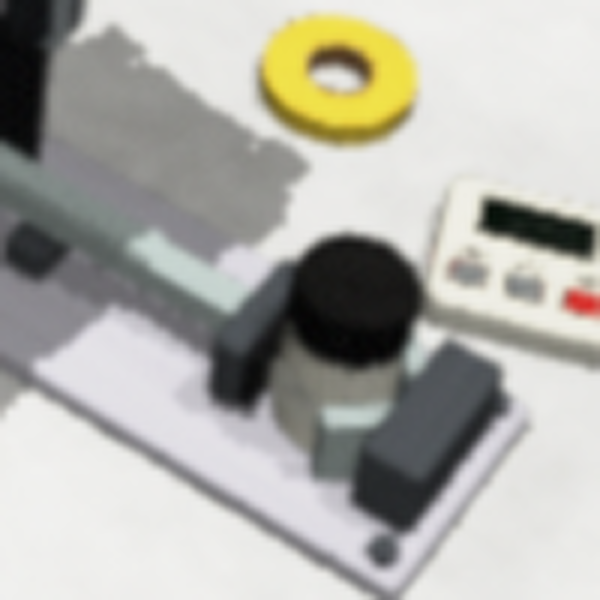

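Request:
{"method": "send_rows", "body": {"plan": [[0, 0, 0, 0.0005, 0, 0, 0], [0, 0, 0, 0.0005, 0, 0, 0], [0, 0, 0, 0.0005, 0, 0, 0]]}}

```text
t: 24.95
position: [538.3, 77.5, 121.1]
eef_rot: [[0.96, 0.003, -0.279], [0.279, -0.008, 0.96], [0.001, -1.0, -0.008]]
wrist_force: [2.6, -15.3, 4.3]
opening: -0.004
```

```bash
python3 f.py
```

```text
[16.2 14.2 15.3] 15.24 [ 32.3  -0.  121.1] 25.1
```

Request:
{"method": "send_rows", "body": {"plan": [[0, 0, 0, 0.0004, 0, 0, 0], [0, 0, 0, 0.0004, 0, 0, 0], [0, 0, 0, 0.0004, 0, 0, 0]]}}

```text
t: 25.4
position: [538.2, 77.7, 121.2]
eef_rot: [[0.96, 0.003, -0.279], [0.279, -0.008, 0.96], [0.001, -1.0, -0.009]]
wrist_force: [1.7, -16.3, 5.0]
opening: 0.002
```

```bash
python3 f.py
```

```text
[16.  16.  15.8] 15.91 [ 32.1  -0.  121.2] 25.55
```

Request:
{"method": "send_rows", "body": {"plan": [[0, 0, 0, -0.003, 0, 0, 0], [0, 0, 0, -0.008, 0, 0, 0], [0, 0, 0, -0.015, 0, 0, 0], [0, 0, 0, -0.022, 0, 0, 0], [0, 0, -0.01, -0.025, 0, 0, 0], [0, 0, -0.04, -0.025, 0, 0, 0], [0, 0, -0.075, -0.025, 0, 0, 0], [0, 0, -0.1, -0.025, 0, 0, 0]]}}

```text
t: 26.35
position: [544.4, 57.2, 223.0]
eef_rot: [[0.96, 0.002, -0.281], [0.281, 0.001, 0.96], [0.002, -1.0, 0.0]]
wrist_force: [0.3, 0.1, 0.2]
opening: -0.002
```

Request:
{"method": "send_rows", "body": {"plan": [[0, 0, 0, -0.03, 0, 0, 0], [0, 0, 0, -0.07, 0, 0, 0], [0, 0, 0, -0.11, 0, 0, 0], [0, 0, 0, -0.12, 0, 0, 0], [0, 0, 0, -0.12, 0, 0, 0]]}}

```text
t: 26.85
position: [578.0, -59.2, 220.3]
eef_rot: [[0.96, -0.0, -0.278], [0.278, 0.0, 0.96], [0.0, -1.0, 0.0]]
wrist_force: [0.1, 1.3, -0.0]
opening: 0.003
```

```bash
python3 - <<'E'
from h import *
s=arm.observe();print(s["t"],s["wrist_force"],inC(s["position"]))
d=cam("wrist");cv2.imwrite("pics/w20.png",d["pixels"][:,:,::-1]);crop(d,200,60,360,220,5,"pics/w20c.png")
S=cam("scene");crop(S,260,160,420,335,4.5,"pics/s20.png")
E
```

```text
26.85 [ 0.05951118  1.30120811 -0.02482683] [174.7  -0.8 220.3]
```

View pics/w20c.png

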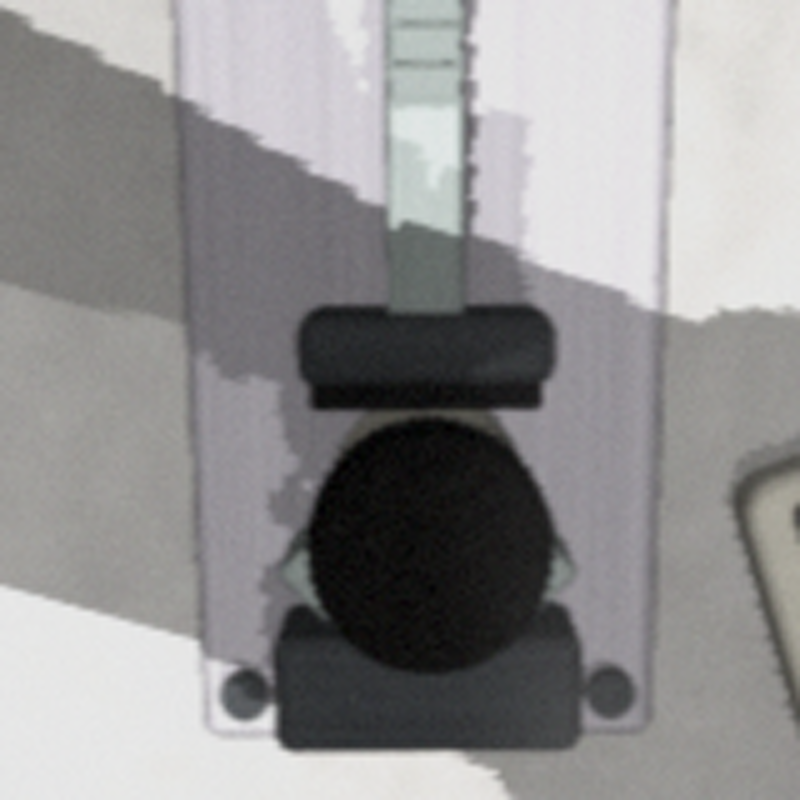

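View pics/s20.png

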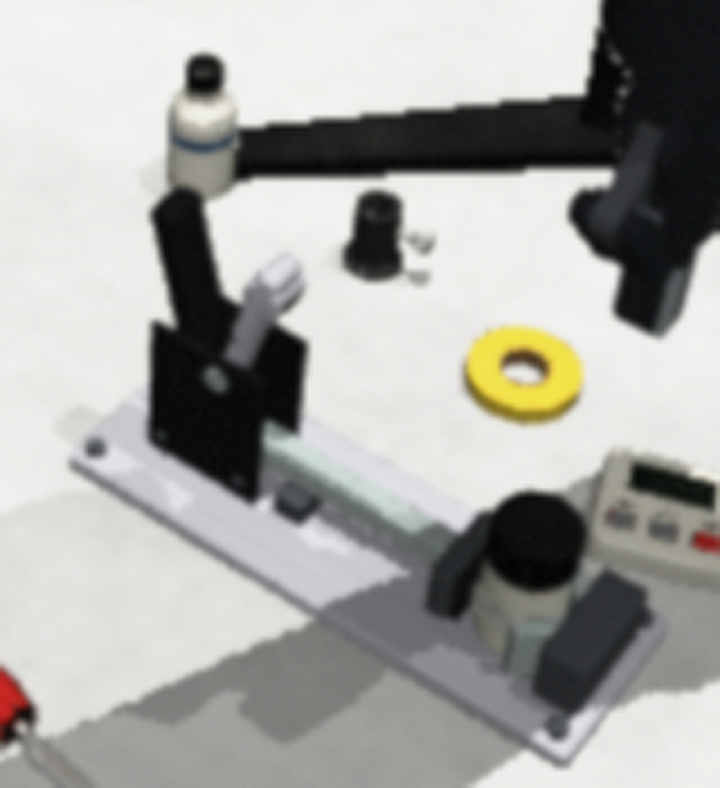

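```bash
python3 - <<'E'
from h import *
d=cam("wrist")
c=lambda x,y:(200+x/5-.4,60+y/5-.4)
for n,q,z in [("pad front",(428,408),44),("pad front z40",(428,408),40),("head back",(428,306),46),("head front",(428,384),46),("end",(428,735),12),("blk back",(428,748),44),("cap c",(431,546),79),("cap rear",(431,418),79)]: print(n,inC(at_z(d,c(*q),z)))
E
```

```text
pad front [129.6   0.2  44. ]
pad front z40 [130.1   0.3  40. ]
head back [112.6   0.3  46. ]
head front [125.4   0.2  46. ]
end [197.7   0.3  12. ]
blk back [1.905e+02 1.000e-01 4.400e+01]
cap c [146.9   0.4  79. ]
cap rear [127.2   0.5  79. ]
```

```bash
python3 - <<'E'
from h import *
print(arm.observe()["wrist_force"]);print(arm.finish_job())
E
```

```text
[-0.49915521 -0.55643427  0.07069305]
the job is handed in; nothing more can be done
None
```

The canister is clamped upright against the V of the fixed jaw, and I handed the job in at about 27 s of the 72 s allowed.

**Placing:** I picked the canister up by its cap and lowered it onto the base plate. I then pushed it gently into the V until the push read about 7 N with almost no sideways force, and let go.

**Squeezing:** I used the shut fingers on the trigger only. Two full strokes ran the jaw free. The third brought it up to the canister. I stopped the fourth when the trigger force averaged 15.9 N, inside the 14 to 17 N band for a firm grip. The steady trigger force never passed about 16.5 N, against the 21 N that would crush the canister. I then let the trigger return and moved the arm clear.

**Last checks:**
- **Pictures:** the canister is upright in the V, the pad is against it and the trigger is back forward. The post holder, tape roll, timer and oil bottle look unmoved. I did not look again at the spirit level or the pink look-alikes.
- **Force with the arm clear:** the wrist force is close to zero.
- **Jaw travel:** about 36 mm, which means roughly 1.2 mm of pad compression and agrees with a grip near 10 N.

**What disagreed:** in the last close-up, all lengths along the clamp read about 2.3 mm short, going by the known plate end. I corrected for that. The grip itself is inferred from trigger force and jaw travel, not measured directly. From force alone it is at least about 7 N, or up to about 14 to 15 N if the free-running trigger force is at its lowest; the clamp holds at most 14 N.

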